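Clear the angle table and set it to 60 degrees

TASK

The angle table is wanted for the next job: take the stacked hardware cups off its dial, from the top down, and stand each one upright on the floor of the wooden tray, none on top of another. Only then swing the lock lever fully to released, turn the dial by its grip bar until its scale reads 60 degrees at the white index line, and swing the lever fully back to locked with the reading kept. Do not knock over the glue bottle.

Things in the scene. Friction and masses are not known exactly. Their poses are not given: they have to be found in the camera images.
- angle_table: square grey base of the angle table (a rotary table), 210 x 210 x 22 mm, fixed; origin at the centre of its underside, its z is the turning axis. The round aluminium dial on it has 180 mm diameter, its face 45 mm above the bench. Cups stand on the dial in two stacks, each about 55 mm from the axis (blue towards the base's +y, green towards -y).
- index_line (a point): the fixed index line: white, on the black block at the base's -x edge, level with the dial face, pointing at its rim, 98 mm from the axis. Scale on the dial's rim: long red mark = 0, long black mark every 30 degrees, short black mark every 10 degrees, counted clockwise seen from above from the red one.
- dial_grip (a point): grip of the dial: black upright bar, 44 mm long (dial x), 12 mm wide (dial y), from 45 to 71 mm above the bench, on the turning axis between the stacks. This point is on the axis, 60 mm above the bench; its x runs along the bar and turns with the dial; the red zero mark lies on its -x side.
- dial (a joint): angle of the dial in rad = the reading of its scale at the index line (1.0472 = 60 degrees); grows as the dial turns counter-clockwise seen from above. Range -1.4 to 3.0, starts between -0.9 and 0.55; friction about 0.12 N m, stays where it is left. The lock does not really block it, but must be off while the dial is turned.
- lock_knob (a point): red upright knob at the end of the lock lever, 16 mm diameter, from 41 to 73 mm above the bench; this point is on its axis 58 mm above the bench. It overhangs the base; under it only the steel lever arm (14 mm wide, 35 to 43 mm above the bench).
- lock_pivot (a point): pivot of the lock lever, at the base's +x -y corner, given 58 mm above the bench; the knob swings about it in a level circle of 45 mm radius
- lock (a joint): angle of the lock lever in rad: 0 = locked (lever points to the base's -y), 1.2 = fully released (swung counter-clockwise seen from above, towards the base's +x); friction about 0.05 N m, it stays where it is left; range 0 to 1.2
- tray_floor (a point): middle of the inner floor of the loose wooden tray with a grey felt floor (0.7 kg; it may slide when knocked), 6 mm above the bench; inside 188 mm along its x and 218 mm along its y, walls 6 mm thick and 14 mm high above the bench
- glue_bottle: wood glue bottle standing behind the tray, 62 mm diameter, 212 mm high, loose, origin at the centre of its underside; to be left standing
- blue_cup_1_mid (a point): open blue metal cup, round: 54 mm outside diameter, 34 mm high, wall 4 mm, 60 to 120 g; under it a foot 42 mm across, 5 mm high, that sits in the 46 mm mouth of a cup below (stacked cups are 29 mm apart in height). Point at its centre, 17 mm above its underside; z is its axis, up. Bottom of the blue stack.
- blue_cup_2_mid (a point): open blue metal cup, round: 54 mm outside diameter, 34 mm high, wall 4 mm, 60 to 120 g; under it a foot 42 mm across, 5 mm high, that sits in the 46 mm mouth of a cup below (stacked cups are 29 mm apart in height). Point at its centre, 17 mm above its underside; z is its axis, up. Second of the blue stack.
- blue_cup_3_mid (a point): open blue metal cup, round: 54 mm outside diameter, 34 mm high, wall 4 mm, 60 to 120 g; under it a foot 42 mm across, 5 mm high, that sits in the 46 mm mouth of a cup below (stacked cups are 29 mm apart in height). Point at its centre, 17 mm above its underside; z is its axis, up. Third and top of the blue stack; may be absent.
- green_cup_1_mid (a point): open green metal cup, round: 54 mm outside diameter, 34 mm high, wall 4 mm, 60 to 120 g; under it a foot 42 mm across, 5 mm high, that sits in the 46 mm mouth of a cup below (stacked cups are 29 mm apart in height). Point at its centre, 17 mm above its underside; z is its axis, up. Bottom of the green stack.
- green_cup_2_mid (a point): open green metal cup, round: 54 mm outside diameter, 34 mm high, wall 4 mm, 60 to 120 g; under it a foot 42 mm across, 5 mm high, that sits in the 46 mm mouth of a cup below (stacked cups are 29 mm apart in height). Point at its centre, 17 mm above its underside; z is its axis, up. Second and top of the green stack; may be absent.

How it is judged:
By the outcome, as a careful person would: the job done as asked, in the order asked, and still so for the second after the job is handed in, with the robot touching nothing.
Of blue_cup_3, green_cup_2 only 1 to 2 are there at a start; the rules pass over those that are not, and their reading is None.
At some moment in a run one of tray may be knocked a few centimetres aside while the robot is not near it.
Once in a run the grip may slacken for a moment while it holds something.
It also fails if it takes over 210 s, if anything falls off the work surface, if the arm or the gripper's body presses on something with over 40 N, if the wrist force passes 120 N, or if a joint passes its speed limit or range.

ROBOT

A 6-joint arm with a two-finger parallel gripper is mounted at the origin on the work surface; the furniture and walls round the work are solid. World frame = base frame: x ahead of the robot, y to its left, z up, the work surface at z = 0. Lengths are in mm, angles in degrees, forces in N, time in s.
With the tool pointing down it reaches from about 300 to 850 mm from the base axis. Payload 4.2 kg.
Tool frame: the origin (TCP) lies on the mounting face of the last link; the fingertips stand 191 mm ahead of it and the grasp point (between the pads) lies 172 mm ahead of it; z points along the fingers, y is the direction in which the jaws open and shut (so a half turn about z gives the same grasp; the last joint's range is limited). The gripper opens to 91 mm and grips with 3 to 60 N. Pads are 32 mm wide; open, the fingers measure 118 mm over their backs; the gripper's body (76 mm by 178 mm) begins 60 mm behind the grasp point.
Start: joints at [-69.786, 18.312, 89.639, -0, 72.044, -1.146], TCP at [209.427, -535.503, 404.776] pointing down, gripper open.
Joint ranges: [-177.97, 177.97], [-48.28, 115.42], [12.27, 149.76], [-77.06, 257.06], [2.81, 150.46], [-146.56, 146.56]. Speed limits (degrees/s): [147.25, 147.25, 180, 180, 180, 180].

INTERFACE

Orientations are given as [roll, pitch, yaw] about the fixed x, y, z axes, in that order (R = Rz(yaw) Ry(pitch) Rx(roll)).
In Python, from workcell import env gives the robot as it stands.
- The arm moves only by the shell command python3 -m handwheel 'ROWS' [FORCE]. ROWS is JSON, a list of rows, each an object with "gripper": the opening in per cent of the stroke, from 0 (shut) to 100 (fully open); "travel": the shift along the tool's x, y, z in m, a list of three; "twist": the turn about the tool's z in rad. In form: [{"gripper": gripper, "travel": [x, y, z], "twist": twist}, ...]. A call has 1 to 5 rows; each row shifts and turns the commanded pose from where the row before left it, along the tool's axes as they then stand; what a row does not reach is not made up. A row lasts 1/12 s, in which the tool goes at most 41.7 mm and 7.16 degrees, less where a joint would pass 70% of its speed; a pose out of reach is approached as far as the arm can. A call with a gripper value outside its range is refused whole. The fingers move at their own pace and stop on an object; FORCE is the grip in N (left out, the last holds). Time passes only in rows, so rows that do not move let the fingers close. It gives the time, the measured TCP pose, the force and the opening at its end, in the units of the state.
- env.state(): the state, without advancing time (a new reading comes with each control period).
- env.grab_frame(name): name is "side" or "top" or "wrist"; returns a dict with "frame" (480x640x3 uint8, red, green, blue), "intrinsics" (3x3 intrinsics, pixels), "extrinsics" (4x4, takes a point from camera to world coordinates). Camera axes: x right, y down, z forward; pixel columns grow to the right and rows downward; lengths in mm; the calibration is good to about 2 mm. A picture is of the moment at which its call begins. There is no depth.
- env.job_done(): hands the job in, once; it reports no verdict.
Trained networks look in the newest picture that a camera, given by its name, has taken for a name from the list of things; names that differ only in an ending like _2 or _b are one class to them, and where a whole thing is asked for, a point or a joint stands for the part that bears it (a point fixed in the world has none). Each returns a list of dicts, best first, with "confidence" (0 to 1); they miss things now and then, are a little off and sometimes report something else, mostly with a low value. They report only what shows in the picture. A call takes as long as a camera call.
- env.trace(camera, thing): "pixels" (480x640 bool, what is visible of it) and "uv" ([column, row] in pixels, amid what is visible of it).
- env.pinpoint(camera, thing): "uv" ([column, row] in pixels: a listed point, or the origin of a listed thing).
The state is a dict: "time_s": time; "qpos": joint angles; "qvel": joint speeds; "effort": joint torques, N m; "ee_pos": TCP position; "ee_rot": TCP orientation; "force": force on the tool from outside, world axes, zero at the start; "torque": the same for the moment, N m; "gripper_width": finger opening in mm.
Only numpy, scipy, OpenCV 4.12 (cv2) and the standard library are available. Lean on these libraries where they do the work, as an engineer would, in place of code of your own. Each camera call takes 0.05 s, during which the arm holds its last target. There are 200 camera calls.

## Working session

There is one attempt and no reset: what is moved stays moved. The work goes in short steps, Python scripts to look and compute and a shell command to move; the robot and the scene stay as the last step left them, time stands still between calls to the robot, and variables do not carry over. Pictures are saved under pics/ and viewed, about 12 in all and at most 16, crops included, and the job is handed in when it is done.

```bash
ls; mkdir -p pics; python3 - <<'E'
from workcell import env
import cv2,numpy as np
print(env.state())
for c in ("side","top"):
    f=env.grab_frame(c); cv2.imwrite(f"pics/{c}0.png",f["frame"][:,:,::-1]); print(c,f["intrinsics"].tolist(),np.round(f["extrinsics"],3).tolist())
    for t in ("angle_table","index_line","dial_grip","lock_knob","lock_pivot","tray_floor","glue_bottle","blue_cup_1_mid","green_cup_1_mid"):
        print(t,[(np.round(d["uv"],1).tolist(),round(d["confidence"],2)) for d in env.pinpoint(c,t)])
E
```

```text
pics
{'time_s': 0.0, 'qpos': array([-6.97834898e+01,  1.83524327e+01,  8.97073633e+01, -2.65239041e-03,
        7.20423914e+01, -1.14648768e+00]), 'qvel': array([ 0.07034755, -0.01385151, -0.01265751,  0.02573216, -0.00923367,
       -0.01707167]), 'effort': array([ 1.16596955e-03, -4.12451684e+01, -2.31973171e+01,  7.27952574e-02,
        4.57403704e-02, -1.53863912e-04]), 'ee_pos': array([ 209.39077243, -535.34176922,  403.90554675]), 'ee_rot': array([-1.79897783e+02,  4.76579589e-04,  2.13638184e+01]), 'force': array([ 0.45776355,  0.3180566 , -0.47975251]), 'torque': array([0.03084358, 0.01073132, 0.02752991]), 'gripper_width': 91.09831017439662}
side [[471.878681603388, 0.0, 318.75829902056495], [0.0, 471.878681603388, 242.1422340014218], [0.0, 0.0, 1.0]] [[-0.889, -0.259, 0.377, 206.172], [-0.458, 0.476, -0.751, 758.274], [0.015, -0.84, -0.542, 608.489], [0.0, 0.0, 0.0, 1.0]]
angle_table [([303.1, 335.9], 0.77)]
index_line [([359.0, 327.8], 0.96)]
dial_grip [([299.8, 312.1], 0.78), ([304.5, 279.7], 0.38)]
lock_knob [([291.1, 316.7], 0.67), ([280.8, 263.3], 0.52), ([307.7, 289.5
[... 210 characters left out ...]
en_cup_1_mid [([309.5, 287.8], 0.61)]
top [[448.98032277750116, 0.0, 322.3416959456089], [0.0, 448.98032277750116, 238.50321861312102], [0.0, 0.0, 1.0]] [[0.018, -0.997, 0.08, 502.458], [-1.0, -0.018, -0.006, 20.61], [0.008, -0.08, -0.997, 1030.18], [0.0, 0.0, 0.0, 1.0]]
angle_table [([231.9, 269.7], 0.88)]
index_line [([243.3, 315.8], 0.83)]
dial_grip [([227.8, 268.4], 0.75), ([239.9, 317.1], 0.52), ([230.2, 271.3], 0.46)]
lock_knob [([287.9, 220.2], 0.62), ([231.8, 271.3], 0.58)]
lock_pivot [([265.2, 222.7], 0.65), ([242.4, 316.0], 0.61)]
tray_floor [([417.9, 287.1], 0.75)]
glue_bottle [([433.4, 193.8], 0.71)]
blue_cup_1_mid [([205.0, 274.4], 0.45)]
green_cup_1_mid [([258.3, 260.7], 0.51)]
```

```bash
python3 - <<'E'
import cv2,numpy as np
t=cv2.imread("pics/top0.png");cv2.imwrite("pics/a.png",cv2.resize(t[150:390,150:470],None,fx=2.5,fy=2.5,interpolation=cv2.INTER_CUBIC))
t=cv2.imread("pics/side0.png");cv2.imwrite("pics/b.png",cv2.resize(t[120:390,180:500],None,fx=2.2,fy=2.2,interpolation=cv2.INTER_CUBIC))
E
```

```text
(no output)
```

View pics/a.png

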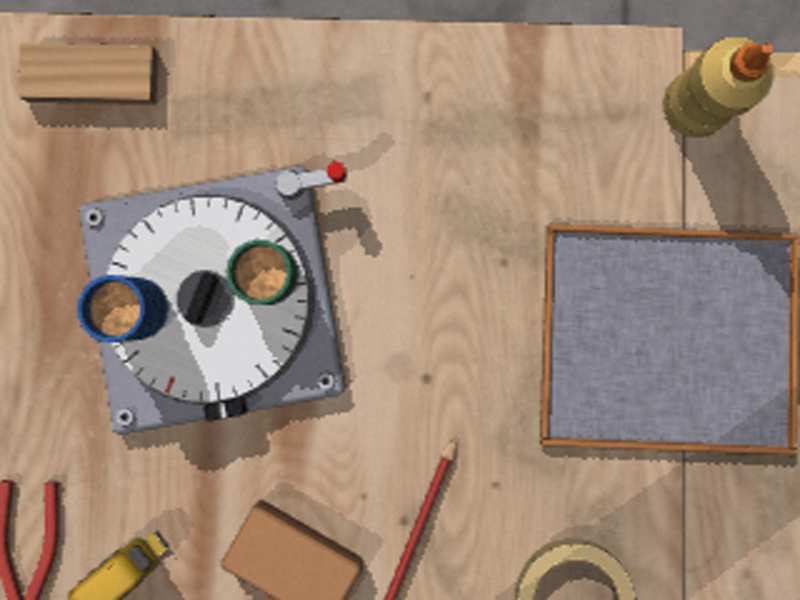

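View pics/b.png

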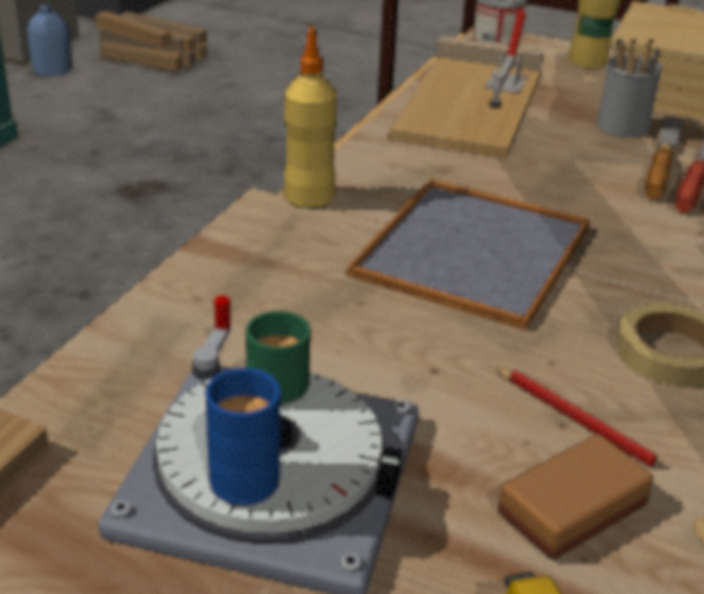

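The top view shows the table with the blue stack at crop (118,308), green at (262,270), red mark left of the index (about -33°), lever locked, and the empty tray on the right. Now I'll turn these into positions.

```bash
cat > h.py <<'E'
from workcell import env
import cv2,numpy as np
def ray(f,uv):
    E=np.array(f["extrinsics"]); d=np.linalg.inv(f["intrinsics"])@[uv[0],uv[1],1]
    return E[:3,3],E[:3,:3]@d
def plane(f,uv,z):
    o,d=ray(f,uv); return (o+d*(z-o[2])/d[2])[:2]
def proj(f,p):
    E=np.linalg.inv(f["extrinsics"]); q=f["intrinsics"]@(E[:3,:3]@p+E[:3,3]); return q[:2]/q[2]
def pose():
    s=env.state(); r,p,y=np.radians(s["ee_rot"]); c=np.cos;n=np.sin
    R=np.array([[c(y),-n(y),0],[n(y),c(y),0],[0,0,1]])@np.array([[c(p),0,n(p)],[0,1,0],[-n(p),0,c(p)]])@np.array([[1,0,0],[0,c(r),-n(r)],[0,n(r),c(r)]])
    return s,R
def go(p,yaw=None):
    """print travel (m, tool axes) and twist (rad) to bring grasp point to p, tool down with yaw (deg).
    travel is for the present orientation; t2 after twist done."""
    s,R=pose(); g=s["ee_pos"]+172*R[:,2]; d=np.array(p)-g
    y0=s["ee_rot"][2]; tw=0
    if yaw is not None: tw=-((yaw-y0+90)%180-90)   # tool z down: twist +  => yaw -
    a=np.radians(y0-tw); X=np.array([np.cos(a),np.sin(a),0]); Y=np.array([np.sin(a),-np.cos(a),0])
    print("grasp",g.round(1),"yaw",round(y0,2),"w",round(s["gripper_width"],1),"F",s["force"].round(1),"t",round(s["time_s"],2))
    print(" now-axes mm",(R.T@d).round(1)," twist rad",round(np.radians(tw),3)," after-twist-axes mm",np.round([X@d,Y@d,-d[2]],1))
E
python3 - <<'E'
from h import *
zs=dict(angle_table=0,index_line=45,dial_grip=60,lock_knob=58,lock_pivot=58,tray_floor=6,glue_bottle=0)
F={}
for c in ("side","top"):
    f=F[c]=env.grab_frame(c)
    for t,z in zs.items():
        print(c,t,[(plane(f,d["uv"],z).round(1).tolist(),round(d["confidence"],2)) for d in env.pinpoint(c,t)[:2]])
    for col in("blue","green"):
        m=env.trace(c,col+"_cup_1_mid")[0]["pixels"]; ys,xs=np.nonzero(m); print(c,col,"mask x",xs.min(),xs.max(),"y",ys.min(),ys.max())
    m=env.trace(c,"tray_floor")[0]["pixels"].astype(np.uint8); k=max(cv2.findContours(m,0,2)[0],key=cv2.contourArea)
    q=cv2.approxPolyDP(cv2.convexHull(k),12,True)[:,0]; print("tray corners",[plane(f,u,14).round(0).tolist() for u in q])
import sys
a=plane(F["top"],(231.9,269.7),0); i=plane(F["top"],(241,314),45)
print(a,i)
# predictions of rim centres for n cups
for col,n0,s in(("blue",(2,3),1),("green",(1,2),-1)):
    u=(a-i)/np.linalg.norm(a-i); y=np.array([-u[1],u[0]])
    for n in n0:
        c=a+s*55*y
        for cam in F:
            P=[proj(F[cam],np.array([*(c+27*np.array([np.cos(w),np.sin(w)])),z])) for z in(45,45+5+29*n) for w in np.linspace(0,6.28,60)]
            P=np.array(P); print(col,n,cam,"x",P[:,0].min().round(),P[:,0].max().round(),"y",P[:,1].min().round(),P[:,1].max().round())
E
```

```text
side angle_table [([520.3, 206.6], 0.87)]
side index_line [([636.9, 78.6], 0.75), ([417.4, 192.0], 0.72)]
side dial_grip [([513.5, 211.5], 0.58)]
side lock_knob [([625.7, 91.6], 0.87)]
side lock_pivot [([617.5, 137.4], 0.69)]
side tray_floor [([487.8, -209.3], 0.66)]
side glue_bottle [([709.3, -243.5], 0.81)]
side blue mask x 274 306 y 330 349
side green mask x 291 320 y 285 303
tray corners [[583.0, -91.0], [578.0, -314.0], [383.0, -311.0], [384.0, -72.0]]
top angle_table [([504.2, 216.5], 0.7)]
top index_line [([410.4, 185.9], 0.78)]
top dial_grip [([510.1, 218.2], 0.83)]
top lock_knob [([622.6, 89.5], 0.73)]
top lock_pivot [([614.5, 137.0], 0.86), ([500.0, 290.3], 0.4)]
top tray_floor [([480.4, -206.6], 0.66)]
top glue_bottle [([696.8, -233.7], 0.64), ([535.2, 167.4], 0.57)]
top blue mask x 211 216 y 263 282Traceback (most recent call last):
  File "<stdin>", line 9, in <module>
IndexError: list index out of range
```

```bash
python3 - <<'E'
from h import *
from scipy.optimize import least_squares
F={c:env.grab_frame(c) for c in("side","top")}
W=np.linspace(0,2*np.pi,120); C=np.c_[np.cos(W),np.sin(W)]
for col,lo,hi,n0 in(("blue",100,125,(2,3)),("green",55,90,(1,2))):
    box={}
    for c,f in F.items():
        h=cv2.cvtColor(f["frame"],cv2.COLOR_RGB2HSV); m=((h[...,0]>=lo)&(h[...,0]<=hi)&(h[...,1]>110)).astype(np.uint8)
        m[:150]=0; m[:, :190]=0;m[:,340:]=0
        n,l,st,_=cv2.connectedComponentsWithStats(m); b=st[1+st[1:,4].argmax()]; box[c]=np.array([b[0],b[0]+b[2]-1,b[1],b[1]+b[3]-1])
    print(col,{c:b.tolist() for c,b in box.items()})
    for n in n0:
        def r(p):
            o=[]
            for c,f in F.items():
                P=np.array([proj(f,np.array([*(p[:2]+q*R),z])) for z,R in((50,27),(50+29*n,27),(45,21)) for q in C])
                o+=list(np.r_[P[:,0].min(),P[:,0].max(),P[:,1].min(),P[:,1].max()]-box[c])
            return o
        s=least_squares(r,[512,213]); print(n,s.x.round(1),"res",np.round(s.fun,1))
f=F["top"]
h=cv2.cvtColor(f["frame"],cv2.COLOR_RGB2HSV); m=((h[...,0]<6)|(h[...,0]>174))&(h[...,1]>140)
ys,xs=np.nonzero(m[290:320,200:240]); print("red",len(xs),plane(f,(xs.mean()+200,ys.mean()+290),45) if len(xs) else None)
m[:200]=0;m[230:]=0;ys,xs=np.nonzero(m);print("knob",plane(f,(xs.mean(),ys.mean()),70))
for t in("angle_table","dial_grip"):print([(d["confidence"],d["uv"]) for d in env.pinpoint("top",t)[:1]])
tr=env.trace("top","tray_floor"); print(len(tr))
if tr:
    m=tr[0]["pixels"].astype(np.uint8); k=max(cv2.findContours(m,0,2)[0],key=cv2.contourArea); r=cv2.minAreaRect(k); q=[plane(f,u,14) for u in cv2.boxPoints(r)]; print("tray",np.round(q).tolist(),np.mean(q,0).round(1))
import h as H; H.go((500,276,250),101)
E
```

```text
blue {'side': [274, 309, 287, 348], 'top': [190, 216, 260, 286]}
2 [504.2 258.6] res [ 0.8 -0.6  9.7 -2.3 -0.7  5.9 -1.6 -1.1]
3 [501.3 261.7] res [ 0.7  0.2 -2.6 -0.5 -6.6  4.4 -0.6  0.7]
green {'side': [293, 319, 263, 302], 'top': [248, 250, 248, 249]}
1 [545.2 157.6] res [-7.7 -4.2  8.9  0.4 -6.2 18.9 -7.5 17.2]
2 [541.8 161. ] res [ -7.4  -3.3  -2.3   2.1 -10.3  17.3  -7.   18.7]
red 3 [436.99934512 240.10001006]
knob [622.13260424  97.85228568]
[(0.81, [234.1, 271.3])]
[(0.83, [228.0, 271.4])]
1
tray [[383.0, -86.0], [585.0, -90.0], [581.0, -325.0], [380.0, -317.0]] [ 482.3 -204.5]
grasp [ 209.4 -535.5  232.8] yaw 21.36 w 91.2 F [ 0.8 -0.2  0.5] t 2.3
 now-axes mm [ 566.2 -649.9  -17.3]  twist rad -1.39  after-twist-axes mm [741.2 440.1 -17.2]
```

```bash
python3 - <<'E'
from h import *
from scipy.optimize import least_squares
F={c:env.grab_frame(c) for c in("side","top")}
W=np.linspace(0,2*np.pi,120); C=np.c_[np.cos(W),np.sin(W)]
for col,n0,box in(("blue",(2,3),dict(side=[274,308,287,349],top=[181.5,217,260,287])),("green",(1,2),dict(side=[292,321,262,302],top=[241,269,246,272]))):
    for n in n0:
        def r(p):
            o=[]
            for c,f in F.items():
                P=np.array([proj(f,np.array([*(p[:2]+q*R),z])) for z,R in((50,27),(50+29*n,27),(45,21)) for q in C])
                o+=list(np.r_[P[:,0].min(),P[:,0].max(),P[:,1].min(),P[:,1].max()]-box[c])
            return o
        s=least_squares(r,[512,213]); print(n,s.x.round(1),"res",np.round(s.fun,1))
go((500,266,290),101)
E
```

```text
2 [503.2 263.5] res [-0.3 -0.5 11.6 -1.1  5.3  2.6 -1.1 -1.6]
3 [500.2 266.8] res [-0.4  0.3 -0.7  0.8 -0.6  1.  -0.1  0.2]
1 [535.7 151.5] res [-0.5 -0.1  9.6  0.1  3.6  2.6 -1.  -1.4]
2 [532.7 155.2] res [-0.4  0.7 -1.5  1.8 -0.6  0.8 -0.5 -0. ]
grasp [ 209.4 -535.5  232.8] yaw 21.36 w 91.2 F [-0.3 -1.   0.4] t 2.4
 now-axes mm [ 562.5 -640.6  -57.3]  twist rad -1.39  after-twist-axes mm [731.3 438.2 -57.2]
```

Both stacks fit full height: 3 blue cups and 2 green, so five cups. Blue is at about (500,267) and green at (533,155). Moving above blue.

```bash
R='python3 -m handwheel'
T='{"gripper":100,"travel":[0,0,-0.005],"twist":-0.123}'
python3 -m handwheel '[{"gripper":100,"travel":[0,0,-0.005],"twist":-0.123},{"gripper":100,"travel":[0,0,-0.005],"twist":-0.123},{"gripper":100,"travel":[0,0,-0.005],"twist":-0.123},{"gripper":100,"travel":[0,0,-0.005],"twist":-0.123},{"gripper":100,"travel":[0,0,-0.005],"twist":-0.123}]' 30
python3 -m handwheel '[{"gripper":100,"travel":[0,0,-0.005],"twist":-0.123},{"gripper":100,"travel":[0,0,-0.005],"twist":-0.123},{"gripper":100,"travel":[0,0,-0.005],"twist":-0.123},{"gripper":100,"travel":[0,0,-0.005],"twist":-0.123},{"gripper":100,"travel":[0,0,-0.005],"twist":-0.123}]'
python3 -m handwheel '[{"gripper":100,"travel":[0,0,-0.005],"twist":-0.123},{"gripper":100,"travel":[0,0,-0.005],"twist":-0.123},{"gripper":100,"travel":[0.031,0.0228,0],"twist":0},{"gripper":100,"travel":[0.031,0.0228,0],"twist":0},{"gripper":100,"travel":[0.031,0.0228,0],"twist":0}]'
python3 - <<'E'
from h import *
go((500.2,266.8,240),106)
E
```

```text
time_s: 2.82
ee_pos: [209.4, -535.5, 430.0]
ee_rot: [180.0, 0.0, 56.9]
force: [-0.1, -0.0, 0.2]
gripper_width: 91.0
time_s: 3.23
ee_pos: [209.4, -535.5, 455.0]
ee_rot: [180.0, -0.0, 92.2]
force: [0.6, 0.5, -0.2]
gripper_width: 91.1
time_s: 3.65
ee_pos: [249.8, -426.3, 464.5]
ee_rot: [180.0, -0.0, 105.8]
force: [0.3, 0.2, -0.7]
gripper_width: 91.1
grasp [ 249.8 -426.3  292.5] yaw 105.83 w 91.1 F [ 0.3  0.2 -0.7] t 3.65
 now-axes mm [598.4 430.   52.8]  twist rad -0.003  after-twist-axes mm [597.2 431.7  52.5]
```

```bash
python3 -m handwheel '[{"gripper":100,"travel":[0.0299,0.0215,0.0025],"twist":0},{"gripper":100,"travel":[0.0299,0.0215,0.0025],"twist":0},{"gripper":100,"travel":[0.0299,0.0215,0.0025],"twist":0},{"gripper":100,"travel":[0.0299,0.0215,0.0025],"twist":0},{"gripper":100,"travel":[0.0299,0.0215,0.0025],"twist":0}]' >/dev/null
python3 -m handwheel '[{"gripper":100,"travel":[0.0299,0.0215,0.0025],"twist":0},{"gripper":100,"travel":[0.0299,0.0215,0.0025],"twist":0},{"gripper":100,"travel":[0.0299,0.0215,0.0025],"twist":0},{"gripper":100,"travel":[0.0299,0.0215,0.0025],"twist":0},{"gripper":100,"travel":[0.0299,0.0215,0.0025],"twist":0}]' >/dev/null
python3 -m handwheel '[{"gripper":100,"travel":[0.0299,0.0215,0.0025],"twist":0},{"gripper":100,"travel":[0.0299,0.0215,0.0025],"twist":0},{"gripper":100,"travel":[0.0299,0.0215,0.0025],"twist":0},{"gripper":100,"travel":[0.0299,0.0215,0.0025],"twist":0},{"gripper":100,"travel":[0.0299,0.0215,0.0025],"twist":0}]' >/dev/null
python3 -m handwheel '[{"gripper":100,"travel":[0.0299,0.0215,0.0025],"twist":0},{"gripper":100,"travel":[0.0299,0.0215,0.0025],"twist":0},{"gripper":100,"travel":[0.0299,0.0215,0.0025],"twist":0},{"gripper":100,"travel":[0.0299,0.0215,0.0025],"twist":0},{"gripper":100,"travel":[0.0299,0.0215,0.0025],"twist":0}]'
python3 - <<'E'
from h import *
go((500.2,266.8,240),106)
f=env.grab_frame("wrist"); cv2.imwrite("pics/w1.png",f["frame"][:,:,::-1]); print(f["intrinsics"].tolist(),np.round(f["extrinsics"],2).tolist())
for n,p in(("blue top",(500.2,266.8,137)),("green",(532.7,155.2,108)),("axis",(516,211,71))):print(n,proj(f,np.array(p)))
E
```

```text
time_s: 5.32
ee_pos: [499.3, 267.7, 414.6]
ee_rot: [180.0, 0.0, 106.0]
force: [0.6, -0.8, -0.0]
gripper_width: 91.4
grasp [499.3 267.7 242.6] yaw 105.96 w 91.4 F [ 0.6 -0.8 -0. ] t 5.32
 now-axes mm [-1.1  0.6  2.6]  twist rad -0.001  after-twist-axes mm [-1.1  0.6  2.6]
[[341.8203524604147, 0.0, 322.26748125120224], [0.0, 341.8203524604147, 236.5722532250011], [0.0, 0.0, 1.0]] [[0.96, 0.26, 0.08, 476.42], [0.27, -0.92, -0.28, 345.91], [0.0, 0.29, -0.96, 394.48], [0.0, 0.0, 0.0, 1.0]]
blue top [323.72503584 243.47734531]
green [324.17888375 348.51864624]
axis [323.30000432 277.70693502]
```

View pics/w1.png

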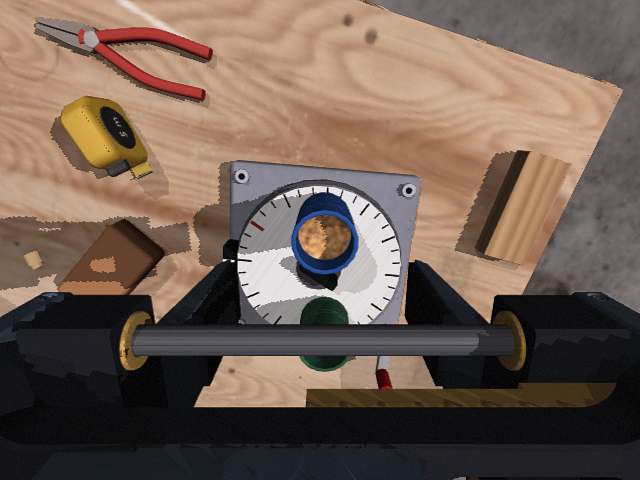

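Blue top's rim centre is at pixel (325,242), about 1 mm from the prediction. Grasping it.

```bash
python3 -m handwheel '[{"gripper":100,"travel":[0,0.0017,0.0372],"twist":0},{"gripper":100,"travel":[0,0,0.0372],"twist":0},{"gripper":100,"travel":[0,0,0.0372],"twist":0},{"gripper":40,"travel":[0,0,0],"twist":0},{"gripper":40,"travel":[0,0,0],"twist":0}]' 30
python3 -m handwheel '[{"gripper":40,"travel":[0,0,0],"twist":0},{"gripper":40,"travel":[0,0,0],"twist":0},{"gripper":40,"travel":[0,0,0],"twist":0}]'
python3 -m handwheel '[{"gripper":40,"travel":[0,0,0],"twist":0},{"gripper":40,"travel":[0,0,-0.008],"twist":0},{"gripper":40,"travel":[0,0,-0.02],"twist":0},{"gripper":40,"travel":[0,0,-0.02],"twist":0}]'
python3 - <<'E'
from h import *
f=env.grab_frame("top"); 
for d in env.pinpoint("top","tray_floor")[:1]:print(plane(f,d["uv"],6))
for t in env.trace("top","tray_floor")[:1]:
    k=max(cv2.findContours(t["pixels"].astype(np.uint8),0,2)[0],key=cv2.contourArea); q=[plane(f,u,14) for u in cv2.boxPoints(cv2.minAreaRect(k))]; print("tray",np.round(q).tolist(),np.mean(q,0).round(1))
go((524,-275,170),90)
E
```

```text
time_s: 5.78
ee_pos: [500.4, 266.0, 302.1]
ee_rot: [-179.8, 0.0, 105.9]
force: [0.2, 0.9, 1.0]
gripper_width: 80.8
time_s: 6.03
ee_pos: [501.4, 266.4, 305.7]
ee_rot: [179.7, -0.0, 105.9]
force: [-0.4, 0.5, 0.3]
gripper_width: 60.8
time_s: 6.37
ee_pos: [500.4, 266.0, 351.9]
ee_rot: [-179.9, 0.0, 105.9]
force: [0.1, -0.0, -1.2]
gripper_width: 53.6
[ 474.1083367  -208.01418475]
tray [[385.0, -84.0], [587.0, -90.0], [582.0, -327.0], [380.0, -318.0]] [ 483.5 -204.5]
grasp [501.7 266.7 181.2] yaw 105.93 w 53.5 F [-0.4 -0.5 -2. ] t 6.52
 now-axes mm [-527.  -127.2   10.3]  twist rad 0.278  after-twist-axes mm [-541.7   22.3   11.2]
```

```bash
python3 - <<'E'
from h import *
f=env.grab_frame("wrist"); cv2.imwrite("pics/w2.png",f["frame"][100:400:,120:540,::-1]); f=env.grab_frame("side"); cv2.imwrite("pics/s2.png",cv2.resize(f["frame"][180:400,200:420,::-1],None,fx=2,fy=2))
a=cv2.imread("pics/w2.png");b=cv2.imread("pics/s2.png");c=np.zeros((440,860,3),np.uint8);c[:300,:420]=a;c[:,420:]=b;cv2.imwrite("pics/c2.png",c[:,:800])
E
```

```text
(no output)
```

View pics/c2.png

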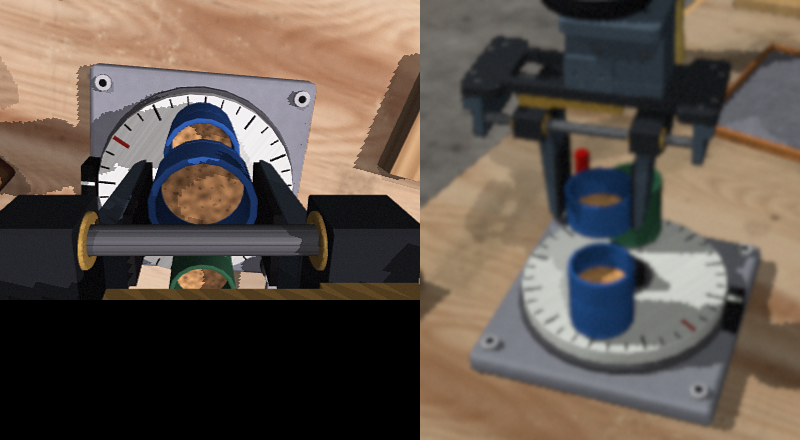

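The cup is held upright and two blue cups remain. Carrying it to the tray.

```bash
python3 -m handwheel '[{"gripper":40,"travel":[0,0,0],"twist":0.093},{"gripper":40,"travel":[0,0,0],"twist":0.093},{"gripper":40,"travel":[0,0,0],"twist":0.093},{"gripper":40,"travel":[-0.036,0.0015,0],"twist":0},{"gripper":40,"travel":[-0.036,0.0015,0],"twist":0}]' |tail -1
python3 -m handwheel '[{"gripper":40,"travel":[-0.036,0.0015,0],"twist":0},{"gripper":40,"travel":[-0.036,0.0015,0],"twist":0},{"gripper":40,"travel":[-0.036,0.0015,0],"twist":0},{"gripper":40,"travel":[-0.036,0.0015,0],"twist":0},{"gripper":40,"travel":[-0.036,0.0015,0],"twist":0}]' |tail -1
python3 -m handwheel '[{"gripper":40,"travel":[-0.036,0.0015,0],"twist":0},{"gripper":40,"travel":[-0.036,0.0015,0],"twist":0},{"gripper":40,"travel":[-0.036,0.0015,0],"twist":0},{"gripper":40,"travel":[-0.036,0.0015,0],"twist":0},{"gripper":40,"travel":[-0.036,0.0015,0],"twist":0}]' |tail -1
python3 -m handwheel '[{"gripper":40,"travel":[-0.036,0.0015,0],"twist":0},{"gripper":40,"travel":[-0.036,0.0015,0],"twist":0},{"gripper":40,"travel":[-0.036,0.0015,0],"twist":0},{"gripper":40,"travel":[0,0,0],"twist":0}]'
cat > tray.py <<'E'
from h import *
def tray(off=None):
    f=env.grab_frame("side")
    print("pin side",[plane(f,d["uv"],6).round(0).tolist() for d in env.pinpoint("side","tray_floor")[:1]])
    f=env.grab_frame("top")
    print("pin top",[plane(f,d["uv"],6).round(0).tolist() for d in env.pinpoint("top","tray_floor")[:1]])
    h=cv2.cvtColor(f["frame"],cv2.COLOR_RGB2HSV).astype(int); m=((h[...,0]>3)&(h[...,0]<18)&(h[...,1]>150)&(h[...,2]>70)).astype(np.uint8)
    m[:, :350]=0; m[:200]=0; m[360:]=0
    # wall tops: bounding quad of orange frame pixels
    n,l,st,_=cv2.connectedComponentsWithStats(m); k=1+st[1:,4].argmax()
    keep=np.isin(l,[i for i in range(1,n) if st[i,4]>15]); ys,xs=np.nonzero(keep)
    r=cv2.minAreaRect(np.c_[xs,ys].astype(np.float32)); q=np.array([plane(f,u,14) for u in cv2.boxPoints(r)])
    print("frame",q.round().tolist(),"mid",q.mean(0).round(1))
E
python3 -c "
from tray import *; tray(); go((525,-274,60),90)
f=env.grab_frame('top');cv2.imwrite('pics/t3.png',cv2.resize(f['frame'][200:360,340:500,::-1],None,fx=3,fy=3))"
```

```text
gripper_width: 53.6
gripper_width: 53.4
gripper_width: 53.5
time_s: 8.2
ee_pos: [522.4, -279.2, 349.5]
ee_rot: [-179.9, 0.2, 89.7]
force: [0.6, -0.0, -0.4]
gripper_width: 53.6
pin side [[485.0, -203.0]]
pin top [[480.0, -210.0]]
frame [[406.0, -46.0], [516.0, -90.0], [348.0, -517.0], [241.0, -470.0]] mid [ 377.8 -280.8]
grasp [ 522.  -272.8  178.1] yaw 89.95 w 53.9 F [-0.1  0.1 -1.2] t 8.4
 now-axes mm [ -1.4   3.2 118.1]  twist rad -0.001  after-twist-axes mm [ -1.2   3.  118.1]
```

View pics/t3.png

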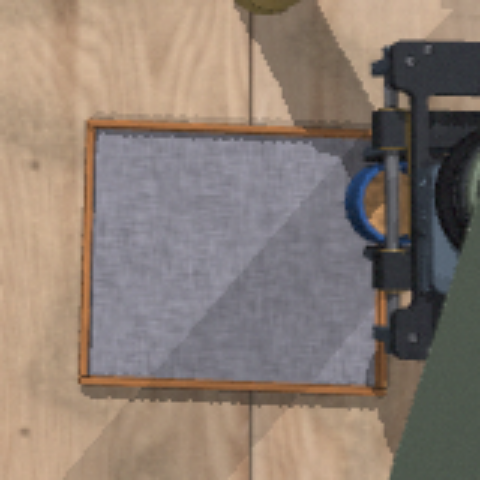

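The tray is where expected, centred near (482,-204), and the cup hangs over its right part. Lowering.

```bash
python3 -m handwheel '[{"gripper":40,"travel":[-0.0012,0.002,0.036],"twist":0},{"gripper":40,"travel":[0,0,0.036],"twist":0},{"gripper":40,"travel":[0,0,0.036],"twist":0},{"gripper":40,"travel":[0,0,0.029],"twist":0},{"gripper":40,"travel":[0,0,0],"twist":0}]' 
python3 -m handwheel '[{"gripper":40,"travel":[0,0,0.003],"twist":0},{"gripper":40,"travel":[0,0,0],"twist":0}]' 
python3 -m handwheel '[{"gripper":40,"travel":[0,0,0.002],"twist":0},{"gripper":40,"travel":[0,0,0],"twist":0}]' 
python3 -c "
from h import *; go((525,-274,34),90)
for u in ((370,240),(366.7,327.3),(468.3,330.7),(470,244)):
    f=env.grab_frame('top') if u[0]==370 else f
    print(plane(f,u,14))"
```

```text
time_s: 8.87
ee_pos: [523.3, -272.7, 209.2]
ee_rot: [-179.5, -0.3, 90.1]
force: [-0.7, 1.1, -1.0]
gripper_width: 53.5
time_s: 9.03
ee_pos: [525.3, -274.5, 212.3]
ee_rot: [179.9, 0.0, 90.0]
force: [-0.2, 0.9, -1.1]
gripper_width: 53.8
time_s: 9.2
ee_pos: [525.1, -275.0, 210.8]
ee_rot: [179.9, 0.1, 90.0]
force: [-0.4, 1.0, -1.5]
gripper_width: 53.6
grasp [ 525.5 -275.3   38.8] yaw 89.96 w 53.6 F [-0.4  1.  -1.5] t 9.2
 now-axes mm [ 1.3 -0.6  4.8]  twist rad -0.001  after-twist-axes mm [ 1.3 -0.5  4.8]
[582.8308355  -93.99853852]
[386.8447916  -88.43706643]
[ 383.18468351 -316.16602682]
[ 577.8983185 -321.651269 ]
```

```bash
for i in 1; do
python3 -m handwheel '[{"gripper":40,"travel":[0,0,0.002],"twist":0},{"gripper":40,"travel":[0,0,0],"twist":0}]' |grep -E "pos|force"
python3 -m handwheel '[{"gripper":40,"travel":[0,0,0.002],"twist":0},{"gripper":40,"travel":[0,0,0],"twist":0}]' |grep -E "pos|force"
python3 -m handwheel '[{"gripper":40,"travel":[0,0,0.001],"twist":0},{"gripper":40,"travel":[0,0,0],"twist":0}]' |grep -E "pos|force"
done
```

```text
ee_pos: [524.6, -275.1, 207.6]
force: [-0.1, -0.1, -2.7]
ee_pos: [524.7, -275.2, 207.0]
force: [-2.0, 0.9, 9.3]
ee_pos: [524.7, -275.2, 206.9]
force: [-2.1, 1.9, 15.1]
```

Contact with the floor at grasp height about 35 mm. Releasing, then going back for blue 2.

```bash
python3 -m handwheel '[{"gripper":80,"travel":[0,0,-0.001],"twist":0},{"gripper":80,"travel":[0,0,0],"twist":0},{"gripper":80,"travel":[0,0,0],"twist":0},{"gripper":80,"travel":[0,0,0],"twist":0},{"gripper":80,"travel":[0,0,-0.02],"twist":0}]'|tail -1 
python3 -m handwheel '[{"gripper":80,"travel":[0,0,-0.04],"twist":0},{"gripper":100,"travel":[0,0,-0.04],"twist":0},{"gripper":100,"travel":[0,0,-0.04],"twist":0},{"gripper":100,"travel":[0.039,-0.0017,0],"twist":0},{"gripper":100,"travel":[0.039,-0.0017,0],"twist":0}]'|tail -1 
python3 -m handwheel '[{"gripper":100,"travel":[0.039,-0.0017,0],"twist":0},{"gripper":100,"travel":[0.039,-0.0017,0],"twist":0},{"gripper":100,"travel":[0.039,-0.0017,0],"twist":0},{"gripper":100,"travel":[0.039,-0.0017,0],"twist":0},{"gripper":100,"travel":[0.039,-0.0017,0],"twist":0}]'|tail -1 
python3 -m handwheel '[{"gripper":100,"travel":[0.039,-0.0017,0],"twist":0},{"gripper":100,"travel":[0.039,-0.0017,0],"twist":0},{"gripper":100,"travel":[0.039,-0.0017,0],"twist":0},{"gripper":100,"travel":[0.039,-0.0017,0],"twist":0},{"gripper":100,"travel":[0.039,-0.0017,0],"twist":0}]'|tail -1 
python3 -m handwheel '[{"gripper":100,"travel":[0.036,-0.0017,0],"twist":0},{"gripper":100,"travel":[0.036,-0.0017,0],"twist":0},{"gripper":100,"travel":[0,0,0],"twist":0},{"gripper":100,"travel":[0,0,0],"twist":0}]'|tail -1 
python3 - <<'E'
from h import *
go((501,267.3,103),90)
f=env.grab_frame("top"); cv2.imwrite("pics/t4.png",cv2.resize(f["frame"][150:390,150:470,::-1],None,fx=2.2,fy=2.2))
E
```

```text
gripper_width: 73.4
gripper_width: 91.4
gripper_width: 91.0
gripper_width: 91.3
gripper_width: 91.4
grasp [500.9 266.5 172.4] yaw 90.15 w 91.4 F [-0.5 -0.7  1.3] t 11.75
 now-axes mm [ 0.8  0.1 69.4]  twist rad 0.003  after-twist-axes mm [ 0.8  0.1 69.4]
```

View pics/t4.png

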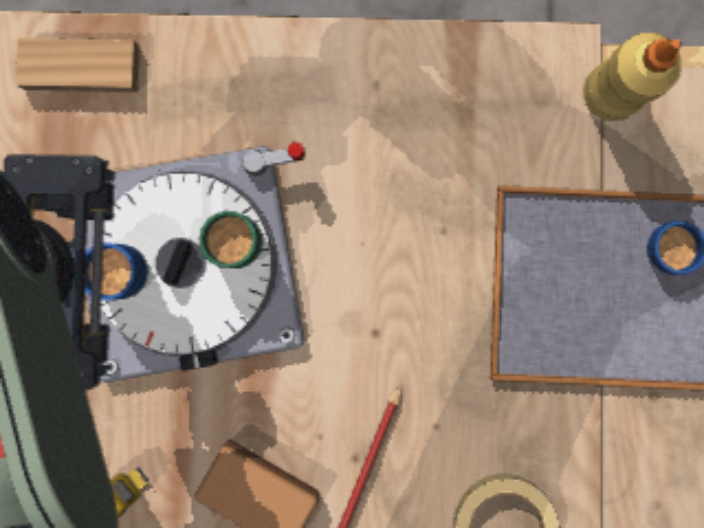

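The first cup stands in the tray. Grasping blue 2, lifting, and checking.

```bash
python3 -m handwheel '[{"gripper":100,"travel":[0.0008,0,0.034],"twist":0},{"gripper":100,"travel":[0,0,0.034],"twist":0},{"gripper":45,"travel":[0,0,0],"twist":0},{"gripper":45,"travel":[0,0,0],"twist":0},{"gripper":45,"travel":[0,0,0],"twist":0}]'|grep -E "pos|width" 
python3 -m handwheel '[{"gripper":40,"travel":[0,0,0],"twist":0},{"gripper":40,"travel":[0,0,0],"twist":0},{"gripper":40,"travel":[0,0,0],"twist":0},{"gripper":40,"travel":[0,0,0],"twist":0}]' 30
python3 -m handwheel '[{"gripper":40,"travel":[0,0,-0.01],"twist":0},{"gripper":40,"travel":[0,0,-0.03],"twist":0},{"gripper":40,"travel":[0,0,-0.03],"twist":0},{"gripper":40,"travel":[0,0,0],"twist":0},{"gripper":40,"travel":[0,0,0],"twist":0}]'
python3 - <<'E'
from h import *
go((440,-275,170),90)
f=env.grab_frame("side"); cv2.imwrite("pics/s5.png",cv2.resize(f["frame"][180:400,200:420,::-1],None,fx=1.5,fy=1.5))
E
```

```text
ee_pos: [502.2, 265.1, 278.5]
gripper_width: 74.3
time_s: 12.55
ee_pos: [501.7, 265.8, 278.6]
ee_rot: [179.9, -0.1, 89.9]
force: [-0.3, -1.3, 5.9]
gripper_width: 53.5
time_s: 12.97
ee_pos: [501.6, 266.0, 349.4]
ee_rot: [179.8, -0.1, 90.0]
force: [0.3, -0.3, -1.3]
gripper_width: 53.4
grasp [502.3 266.4 177.4] yaw 89.95 w 53.4 F [ 0.3 -0.3 -1.3] t 12.97
 now-axes mm [-541.4  -61.9    6.1]  twist rad -0.001  after-twist-axes mm [-541.4  -62.3    7.4]
```

View pics/s5.png

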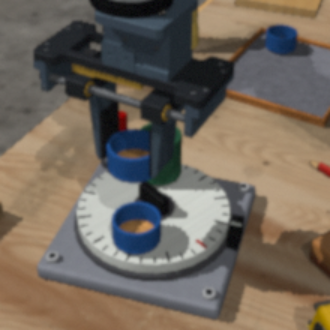

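```bash
python3 -m handwheel '[{"gripper":40,"travel":[-0.036,-0.0041,0],"twist":0},{"gripper":40,"travel":[-0.036,-0.0041,0],"twist":0},{"gripper":40,"travel":[-0.036,-0.0041,0],"twist":0},{"gripper":40,"travel":[-0.036,-0.0041,0],"twist":0},{"gripper":40,"travel":[-0.036,-0.0041,0],"twist":0}]' |tail -1
python3 -m handwheel '[{"gripper":40,"travel":[-0.036,-0.0041,0],"twist":0},{"gripper":40,"travel":[-0.036,-0.0041,0],"twist":0},{"gripper":40,"travel":[-0.036,-0.0041,0],"twist":0},{"gripper":40,"travel":[-0.036,-0.0041,0],"twist":0},{"gripper":40,"travel":[-0.036,-0.0041,0],"twist":0}]' |tail -1
python3 -m handwheel '[{"gripper":40,"travel":[-0.036,-0.0041,0],"twist":0},{"gripper":40,"travel":[-0.036,-0.0041,0],"twist":0},{"gripper":40,"travel":[-0.036,-0.0041,0],"twist":0},{"gripper":40,"travel":[-0.036,-0.0041,0],"twist":0},{"gripper":40,"travel":[-0.036,-0.0041,0],"twist":0}]' |tail -1
python3 -m handwheel '[{"gripper":40,"travel":[0,0,0],"twist":0},{"gripper":40,"travel":[0,0,0],"twist":0}]' |tail -1
cat > tray.py <<'E'
from h import *
def tray(x,y,z,fname=None):
    for c in ("side","top"):
        f=env.grab_frame(c); print("pin",c,[(plane(f,d["uv"],6).round(0).tolist(),round(d["confidence"],2)) for d in env.pinpoint(c,"tray_floor")[:1]])
    # left and lower wall seen from top: orange pixels along cuts
    h=cv2.cvtColor(f["frame"],cv2.COLOR_RGB2HSV).astype(int); o=(h[...,0]>3)&(h[...,0]<16)&(h[...,1]>130)
    L=[np.nonzero(o[r,355:410])[0] for r in(265,280,300,315)]; print("left wall outer y",[plane(f,(355+l.min()-.5,280),14)[1].round(1) if len(l) else None for l in L],"(first -90)")
    B=[np.nonzero(o[310:345,c])[0] for c in(385,400,430,450)]; print("near wall outer x",[plane(f,(400,310+l.max()+.5),14)[0].round(1) if len(l) else None for l in B],"(first 385)")
    go((x,y,z),90)
    if fname: cv2.imwrite(fname,cv2.resize(f["frame"][200:360,340:500,::-1],None,fx=2.5,fy=2.5))
E
python3 -c "from tray import *; tray(440,-275,44)"
```

```text
gripper_width: 53.3
gripper_width: 53.3
gripper_width: 53.1
gripper_width: 53.1
pin side [([499.0, -224.0], 0.67)]
pin top [([494.0, -223.0], 0.83)]
left wall outer y [np.float64(-105.0), np.float64(-105.0), np.float64(-102.7), np.float64(-100.5)] (first -90)
near wall outer x [np.float64(398.7), np.float64(396.5), np.float64(394.3), np.float64(392.1)] (first 385)
grasp [ 439.1 -272.7  174.6] yaw 90.02 w 53.3 F [-1.3 -0.4 -0.6] t 14.63
 now-axes mm [ -2.4   1.1 130.6]  twist rad 0.0  after-twist-axes mm [ -2.3   0.9 130.6]
```

The tray has been shifted, so I'm looking before placing.

```bash
python3 -c "from tray import *; tray(440,-275,44,'pics/t6.png')" >/dev/null
```

```text
(no output)
```

View pics/t6.png

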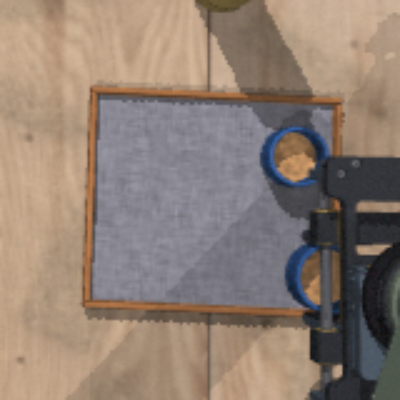

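```bash
python3 -c "
from h import *
f=env.grab_frame('top')
p=[plane(f,u,14) for u in ((376.8,235.2),(476.8,240.4),(373.6,322.4))]
print(np.round(p,1), 'mid',((p[1]+p[2])/2).round(1)); print('cup',plane(f,(458,262.4),40).round(1))
e=(p[0]-p[1]);print(np.degrees(np.arctan2(-e[0],e[1])), [np.linalg.norm(p[0]-p[1]),np.linalg.norm(p[0]-p[2])])"
```

```text
[[ 594.1 -109.4]
 [ 586.4 -337.2]
 [ 397.9 -103.8]] mid [ 492.2 -220.5]
cup [ 534.7 -286. ]
-1.9270482601122092 [np.float64(227.9925353658431), np.float64(196.2024538032435)]
```

```bash
python3 -m handwheel '[{"gripper":40,"travel":[-0.015,0.011,0],"twist":0},{"gripper":40,"travel":[0,0,0.032],"twist":0},{"gripper":40,"travel":[0,0,0.033],"twist":0},{"gripper":40,"travel":[0,0,0.033],"twist":0},{"gripper":40,"travel":[0,0,0.032],"twist":0}]' |tail -1
python3 -m handwheel '[{"gripper":40,"travel":[0,0,0],"twist":0},{"gripper":40,"travel":[0,0,0],"twist":0},{"gripper":40,"travel":[0,0,0.001],"twist":0},{"gripper":40,"travel":[0,0,0],"twist":0}]' |grep -E "pos|force"
python3 -m handwheel '[{"gripper":40,"travel":[0,0,0.002],"twist":0},{"gripper":40,"travel":[0,0,0],"twist":0}]' |grep -E "pos|force"
python3 -m handwheel '[{"gripper":40,"travel":[0,0,0.002],"twist":0},{"gripper":40,"travel":[0,0,0],"twist":0}]' |grep -E "pos|force"
```

```text
gripper_width: 53.5
ee_pos: [451.0, -289.5, 218.1]
force: [0.2, -0.3, 0.2]
ee_pos: [450.5, -289.3, 215.3]
force: [-0.1, 0.0, -1.0]
ee_pos: [450.3, -289.1, 212.4]
force: [0.5, -0.1, -0.1]
```

```bash
python3 -m handwheel '[{"gripper":40,"travel":[0,0,0.0015],"twist":0},{"gripper":40,"travel":[0,0,0],"twist":0}]' |grep -E "pos|force"
python3 -m handwheel '[{"gripper":40,"travel":[0,0,0.0015],"twist":0},{"gripper":40,"travel":[0,0,0],"twist":0}]' |grep -E "pos|force"
python3 -m handwheel '[{"gripper":40,"travel":[0,0,0.001],"twist":0},{"gripper":40,"travel":[0,0,0],"twist":0}]' |grep -E "pos|force"
```

```text
ee_pos: [450.3, -289.2, 210.5]
force: [-1.5, -0.3, -0.7]
ee_pos: [450.3, -289.2, 210.4]
force: [-3.7, 1.1, 10.1]
ee_pos: [450.3, -289.2, 210.3]
force: [-4.4, 2.5, 16.3]
```

```bash
python3 -m handwheel '[{"gripper":80,"travel":[0,0,-0.001],"twist":0},{"gripper":80,"travel":[0,0,0],"twist":0},{"gripper":80,"travel":[0,0,0],"twist":0},{"gripper":80,"travel":[0,0,0],"twist":0},{"gripper":80,"travel":[0,0,-0.02],"twist":0}]'|tail -1 
python3 -m handwheel '[{"gripper":80,"travel":[0,0,-0.04],"twist":0},{"gripper":100,"travel":[0,0,-0.04],"twist":0},{"gripper":100,"travel":[0,0,-0.035],"twist":0},{"gripper":100,"travel":[0.038,0.0035,0],"twist":0},{"gripper":100,"travel":[0.038,0.0035,0],"twist":0}]'|tail -1 
python3 -m handwheel '[{"gripper":100,"travel":[0.038,0.0035,0],"twist":0},{"gripper":100,"travel":[0.038,0.0035,0],"twist":0},{"gripper":100,"travel":[0.038,0.0035,0],"twist":0},{"gripper":100,"travel":[0.038,0.0035,0],"twist":0},{"gripper":100,"travel":[0.038,0.0035,0],"twist":0}]'|tail -1 
python3 -m handwheel '[{"gripper":100,"travel":[0.038,0.0035,0],"twist":0},{"gripper":100,"travel":[0.038,0.0035,0],"twist":0},{"gripper":100,"travel":[0.038,0.0035,0],"twist":0},{"gripper":100,"travel":[0.038,0.0035,0],"twist":0},{"gripper":100,"travel":[0.038,0.0035,0],"twist":0}]'|tail -1 
python3 -m handwheel '[{"gripper":100,"travel":[0.036,0.0035,0],"twist":0},{"gripper":100,"travel":[0.036,0.0035,0],"twist":0},{"gripper":100,"travel":[0.028,0,0],"twist":0},{"gripper":100,"travel":[0,0,0],"twist":0},{"gripper":100,"travel":[0,0,0],"twist":0}]'|tail -1 
python3 - <<'E'
from h import *
go((501,267,75),90)
f=env.grab_frame("wrist"); cv2.imwrite("pics/w7.png",f["frame"][100:400:,120:540,::-1]); print("pred rim",proj(f,np.array([501,267,79]))-[120,100])
E
```

```text
gripper_width: 73.2
gripper_width: 91.3
gripper_width: 91.5
gripper_width: 90.8
gripper_width: 91.3
grasp [499.5 267.9 171.3] yaw 90.1 w 91.3 F [-0.2 -0.9 -0. ] t 18.55
 now-axes mm [-0.8  1.6 96.3]  twist rad 0.002  after-twist-axes mm [-0.9  1.5 96.3]
pred rim [205.24135497 148.44731053]
```

View pics/w7.png

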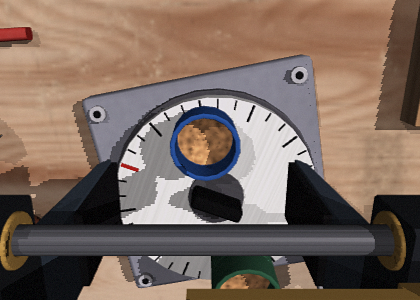

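```bash
python3 -m handwheel '[{"gripper":100,"travel":[0.0016,0.0015,0.032],"twist":0},{"gripper":100,"travel":[0,0,0.032],"twist":0},{"gripper":100,"travel":[0,0,0.032],"twist":0},{"gripper":45,"travel":[0,0,0],"twist":0},{"gripper":45,"travel":[0,0,0],"twist":0}]'|grep -E "pos|width" 
python3 -m handwheel '[{"gripper":40,"travel":[0,0,0],"twist":0},{"gripper":40,"travel":[0,0,0],"twist":0},{"gripper":40,"travel":[0,0,0],"twist":0},{"gripper":40,"travel":[0,0,0],"twist":0},{"gripper":40,"travel":[0,0,0],"twist":0}]' 30
python3 -m handwheel '[{"gripper":40,"travel":[0,0,-0.01],"twist":0},{"gripper":40,"travel":[0,0,-0.03],"twist":0},{"gripper":40,"travel":[0,0,-0.03],"twist":0},{"gripper":40,"travel":[0,0,-0.03],"twist":0},{"gripper":40,"travel":[0,0,0],"twist":0}]'
python3 -c "from h import *; go((492,-220,170),90)"
```

```text
ee_pos: [501.2, 267.0, 247.2]
gripper_width: 80.8
time_s: 19.43
ee_pos: [501.7, 268.5, 249.8]
ee_rot: [179.9, -0.1, 90.0]
force: [-1.2, -1.0, 6.2]
gripper_width: 53.6
time_s: 19.85
ee_pos: [502.6, 269.1, 355.0]
ee_rot: [179.4, -0.3, 90.0]
force: [0.8, 1.3, -0.4]
gripper_width: 53.8
grasp [504.5 270.1 183. ] yaw 89.95 w 53.8 F [ 0.8  1.3 -0.4] t 19.85
 now-axes mm [-490.2  -12.2   10.1]  twist rad -0.001  after-twist-axes mm [-490.1  -12.5   13. ]
```

```bash
python3 -m handwheel '[{"gripper":40,"travel":[-0.035,-0.0007,0],"twist":0},{"gripper":40,"travel":[-0.035,-0.0007,0],"twist":0},{"gripper":40,"travel":[-0.035,-0.0007,0],"twist":0},{"gripper":40,"travel":[-0.035,-0.0007,0],"twist":0},{"gripper":40,"travel":[-0.035,-0.0007,0],"twist":0}]' |tail -1
python3 -m handwheel '[{"gripper":40,"travel":[-0.035,-0.0007,0],"twist":0},{"gripper":40,"travel":[-0.035,-0.0007,0],"twist":0},{"gripper":40,"travel":[-0.035,-0.0007,0],"twist":0},{"gripper":40,"travel":[-0.035,-0.0007,0],"twist":0},{"gripper":40,"travel":[-0.035,-0.0007,0],"twist":0}]' |tail -1
python3 -m handwheel '[{"gripper":40,"travel":[-0.035,-0.0007,0],"twist":0},{"gripper":40,"travel":[-0.035,-0.0007,0],"twist":0},{"gripper":40,"travel":[-0.035,-0.0007,0],"twist":0},{"gripper":40,"travel":[-0.035,-0.0007,0],"twist":0},{"gripper":40,"travel":[0,0,0],"twist":0}]' |tail -1
python3 -m handwheel '[{"gripper":40,"travel":[0,0,0],"twist":0},{"gripper":40,"travel":[0,0,0],"twist":0}]' |tail -1
python3 -c "from tray import *; tray(492,-220,46)"
```

```text
gripper_width: 53.8
gripper_width: 54.0
gripper_width: 54.0
gripper_width: 53.8
pin side [([496.0, -221.0], 0.97)]
pin top [([495.0, -226.0], 0.64)]
left wall outer y [np.float64(-105.0), np.float64(-105.0), np.float64(-102.7), np.float64(-100.5)] (first -90)
near wall outer x [np.float64(398.7), np.float64(396.5), np.float64(394.3), None] (first 385)
grasp [ 491.1 -220.4  176.2] yaw 90.05 w 53.5 F [-0.4  1.3 -0.6] t 21.47
 now-axes mm [  0.3   0.9 130.2]  twist rad 0.001  after-twist-axes mm [  0.4   0.9 130.2]
```

```bash
python3 -m handwheel '[{"gripper":40,"travel":[0,0.001,0.034],"twist":0},{"gripper":40,"travel":[0,0,0.034],"twist":0},{"gripper":40,"travel":[0,0,0.034],"twist":0},{"gripper":40,"travel":[0,0,0.030],"twist":0},{"gripper":40,"travel":[0,0,0],"twist":0}]' |tail -1
python3 -m handwheel '[{"gripper":40,"travel":[0,0,0],"twist":0},{"gripper":40,"travel":[0,0,0.001],"twist":0},{"gripper":40,"travel":[0,0,0.001],"twist":0},{"gripper":40,"travel":[0,0,0],"twist":0}]' |grep -E "pos|force"
python3 -m handwheel '[{"gripper":40,"travel":[0,0,0.0015],"twist":0},{"gripper":40,"travel":[0,0,0],"twist":0}]' |grep -E "pos|force"
python3 -m handwheel '[{"gripper":40,"travel":[0,0,0.0015],"twist":0},{"gripper":40,"travel":[0,0,0],"twist":0}]' |grep -E "pos|force"
```

```text
gripper_width: 53.6
ee_pos: [492.6, -221.7, 215.8]
force: [-1.1, 0.6, -0.6]
ee_pos: [492.2, -221.6, 213.4]
force: [0.2, 0.2, -1.1]
ee_pos: [492.0, -221.6, 211.2]
force: [-0.2, 0.1, -0.5]
```

```bash
python3 -m handwheel '[{"gripper":40,"travel":[0,0,0.0015],"twist":0},{"gripper":40,"travel":[0,0,0],"twist":0}]' |grep -E "pos|force"
python3 -m handwheel '[{"gripper":40,"travel":[0,0,0.001],"twist":0},{"gripper":40,"travel":[0,0,0],"twist":0}]' |grep -E "pos|force"
```

```text
ee_pos: [492.2, -221.6, 209.6]
force: [-0.5, -0.6, -0.8]
ee_pos: [492.2, -221.6, 209.4]
force: [-0.7, 0.7, 6.1]
```

```bash
python3 -m handwheel '[{"gripper":80,"travel":[0,0,-0.001],"twist":0},{"gripper":80,"travel":[0,0,0],"twist":0},{"gripper":80,"travel":[0,0,0],"twist":0},{"gripper":80,"travel":[0,0,0],"twist":0},{"gripper":80,"travel":[0,0,-0.02],"twist":0}]'|tail -1 
python3 -m handwheel '[{"gripper":80,"travel":[0,0,-0.04],"twist":0},{"gripper":100,"travel":[0,0,-0.04],"twist":0},{"gripper":100,"travel":[0,0,-0.04],"twist":0},{"gripper":100,"travel":[0,0,-0.02],"twist":0},{"gripper":100,"travel":[0.038,0.0041,0],"twist":0}]'|tail -1 
python3 -m handwheel '[{"gripper":100,"travel":[0.038,0.0041,0],"twist":0},{"gripper":100,"travel":[0.038,0.0041,0],"twist":0},{"gripper":100,"travel":[0.038,0.0041,0],"twist":0},{"gripper":100,"travel":[0.038,0.0041,0],"twist":0},{"gripper":100,"travel":[0.038,0.0041,0],"twist":0}]'|tail -1 
python3 -m handwheel '[{"gripper":100,"travel":[0.038,0.0041,0],"twist":0},{"gripper":100,"travel":[0.038,0.0041,0],"twist":0},{"gripper":100,"travel":[0.038,0.0041,0],"twist":0},{"gripper":100,"travel":[0.036,0.0041,0],"twist":0},{"gripper":100,"travel":[0,0,0],"twist":0}]'|tail -1 
python3 -m handwheel '[{"gripper":100,"travel":[0,0,0],"twist":0},{"gripper":100,"travel":[0,0,0],"twist":0}]'|tail -1 
python3 - <<'E'
from h import *
go((533,155.5,103),90)
f=env.grab_frame("wrist"); cv2.imwrite("pics/w8.png",f["frame"][100:400:,120:540,::-1]); print("pred rim",proj(f,np.array([533,155.5,108]))-[120,100])
E
```

```text
gripper_width: 73.1
gripper_width: 91.4
gripper_width: 91.2
gripper_width: 91.2
gripper_width: 91.2
grasp [533.2 156.  197.2] yaw 89.98 w 91.2 F [-0.1 -0.4 -0.3] t 24.72
 now-axes mm [-0.4 -0.1 94.2]  twist rad -0.0  after-twist-axes mm [-0.5 -0.2 94.2]
pred rim [203.04113729 149.2580542 ]
```

View pics/w8.png

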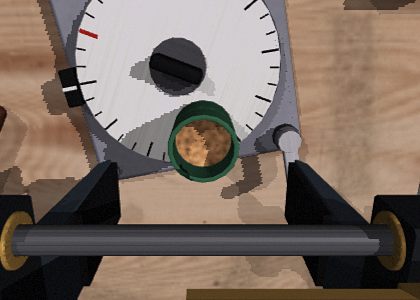

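```bash
python3 -m handwheel '[{"gripper":100,"travel":[0.001,0.0,0.031],"twist":0},{"gripper":100,"travel":[0,0,0.031],"twist":0},{"gripper":100,"travel":[0,0,0.031],"twist":0},{"gripper":45,"travel":[0,0,0],"twist":0},{"gripper":45,"travel":[0,0,0],"twist":0}]'|grep -E "pos|width" 
python3 -m handwheel '[{"gripper":40,"travel":[0,0,0],"twist":0},{"gripper":40,"travel":[0,0,0],"twist":0},{"gripper":40,"travel":[0,0,0],"twist":0},{"gripper":40,"travel":[0,0,0],"twist":0},{"gripper":40,"travel":[0,0,0],"twist":0}]' 30
python3 -m handwheel '[{"gripper":40,"travel":[0,0,-0.01],"twist":0},{"gripper":40,"travel":[0,0,-0.03],"twist":0},{"gripper":40,"travel":[0,0,-0.03],"twist":0},{"gripper":40,"travel":[0,0,0],"twist":0},{"gripper":40,"travel":[0,0,0],"twist":0}]'
python3 -c "from h import *; go((536,-152,170),90)"
```

```text
ee_pos: [533.3, 156.0, 275.9]
gripper_width: 80.0
time_s: 25.6
ee_pos: [533.8, 157.4, 278.1]
ee_rot: [179.9, -0.0, 90.0]
force: [-0.9, -0.6, 6.6]
gripper_width: 53.3
time_s: 26.02
ee_pos: [533.7, 157.5, 348.9]
ee_rot: [179.7, -0.1, 89.9]
force: [0.2, -0.9, -1.3]
gripper_width: 53.5
grasp [534.5 157.7 176.9] yaw 89.95 w 53.5 F [ 0.2 -0.9 -1.3] t 26.02
 now-axes mm [-309.7    1.8    6.5]  twist rad -0.001  after-twist-axes mm [-309.7    1.5    6.9]
```

```bash
python3 -m handwheel '[{"gripper":40,"travel":[-0.031,0,0],"twist":0},{"gripper":40,"travel":[-0.031,0,0],"twist":0},{"gripper":40,"travel":[-0.031,0,0],"twist":0},{"gripper":40,"travel":[-0.031,0,0],"twist":0},{"gripper":40,"travel":[-0.031,0,0],"twist":0}]' |tail -1
python3 -m handwheel '[{"gripper":40,"travel":[-0.031,0,0],"twist":0},{"gripper":40,"travel":[-0.031,0,0],"twist":0},{"gripper":40,"travel":[-0.031,0,0],"twist":0},{"gripper":40,"travel":[-0.031,0,0],"twist":0},{"gripper":40,"travel":[-0.031,0,0],"twist":0}]' |tail -1
python3 -m handwheel '[{"gripper":40,"travel":[0,0,0],"twist":0},{"gripper":40,"travel":[0,0,0],"twist":0},{"gripper":40,"travel":[0,0,0],"twist":0}]' |tail -1
python3 -c "from tray import *; tray(536,-152,45,'pics/t9.png')"
```

```text
gripper_width: 53.3
gripper_width: 53.1
gripper_width: 53.1
pin side [([496.0, -215.0], 0.82)]
pin top []
left wall outer y [np.float64(-105.0), np.float64(-102.7), np.float64(-102.7), np.float64(-100.5)] (first -90)
near wall outer x [np.float64(398.7), None, np.float64(396.5), np.float64(392.1)] (first 385)
grasp [ 533.1 -151.4  174.5] yaw 90.04 w 53.2 F [ 0.  -0.6 -0.1] t 27.3
 now-axes mm [ -0.6   3.  129.5]  twist rad 0.001  after-twist-axes mm [ -0.6   2.9 129.5]
```

View pics/t9.png

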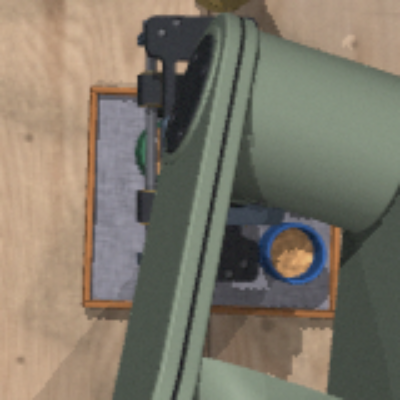

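The tray is unchanged and the green cup is over the free corner. Lowering.

```bash
python3 -m handwheel '[{"gripper":40,"travel":[0,0.003,0.034],"twist":0},{"gripper":40,"travel":[0,0,0.034],"twist":0},{"gripper":40,"travel":[0,0,0.034],"twist":0},{"gripper":40,"travel":[0,0,0.030],"twist":0},{"gripper":40,"travel":[0,0,0],"twist":0}]' |tail -1
python3 -m handwheel '[{"gripper":40,"travel":[0,0,0],"twist":0},{"gripper":40,"travel":[0,0,0],"twist":0},{"gripper":40,"travel":[0,0,0.001],"twist":0},{"gripper":40,"travel":[0,0,0],"twist":0}]' |grep -E "pos|force"
python3 -m handwheel '[{"gripper":40,"travel":[0,0,0.0015],"twist":0},{"gripper":40,"travel":[0,0,0],"twist":0}]' |grep -E "pos|force"
python3 -m handwheel '[{"gripper":40,"travel":[0,0,0.0015],"twist":0},{"gripper":40,"travel":[0,0,0],"twist":0}]' |grep -E "pos|force"
```

```text
gripper_width: 53.3
ee_pos: [536.6, -152.6, 215.3]
force: [-0.7, -0.7, -1.7]
ee_pos: [536.2, -152.7, 212.8]
force: [0.6, 0.4, -1.1]
ee_pos: [536.1, -152.7, 210.6]
force: [0.1, -0.7, -0.1]
```

```bash
python3 -m handwheel '[{"gripper":40,"travel":[0,0,0.0015],"twist":0},{"gripper":40,"travel":[0,0,0],"twist":0}]' |grep -E "pos|force"
python3 -m handwheel '[{"gripper":40,"travel":[0,0,0.001],"twist":0},{"gripper":40,"travel":[0,0,0],"twist":0}]' |grep -E "pos|force"
```

```text
ee_pos: [536.1, -152.6, 208.9]
force: [-0.4, 0.7, -1.0]
ee_pos: [536.2, -152.6, 208.4]
force: [-0.9, 0.5, 2.7]
```

```bash
python3 -m handwheel '[{"gripper":80,"travel":[0,0,0],"twist":0},{"gripper":80,"travel":[0,0,0],"twist":0},{"gripper":80,"travel":[0,0,0],"twist":0},{"gripper":80,"travel":[0,0,0],"twist":0},{"gripper":80,"travel":[0,0,-0.02],"twist":0}]'|tail -1 
python3 -m handwheel '[{"gripper":80,"travel":[0,0,-0.04],"twist":0},{"gripper":100,"travel":[0,0,-0.04],"twist":0},{"gripper":100,"travel":[0,0,-0.037],"twist":0},{"gripper":100,"travel":[0.035,0,0],"twist":0},{"gripper":100,"travel":[0.035,0,0],"twist":0}]'|tail -1 
python3 -m handwheel '[{"gripper":100,"travel":[0.035,0,0],"twist":0},{"gripper":100,"travel":[0.035,0,0],"twist":0},{"gripper":100,"travel":[0.035,0,0],"twist":0},{"gripper":100,"travel":[0.035,0,0],"twist":0},{"gripper":100,"travel":[0.035,0,0],"twist":0}]'|tail -1 
python3 -m handwheel '[{"gripper":100,"travel":[0.035,-0.002,0],"twist":0},{"gripper":100,"travel":[0.029,0,0],"twist":0},{"gripper":100,"travel":[0,0,0],"twist":0},{"gripper":100,"travel":[0,0,0],"twist":0},{"gripper":100,"travel":[0,0,0],"twist":0}]'|tail -1 
python3 - <<'E'
from h import *
go((533.5,157,75),90)
f=env.grab_frame("wrist"); h=cv2.cvtColor(f["frame"],cv2.COLOR_RGB2HSV); m=((h[...,0]>55)&(h[...,0]<95)&(h[...,1]>90)).astype(np.uint8); m[300:]=0
n,l,st,_=cv2.connectedComponentsWithStats(m); k=1+st[1:,4].argmax(); print(st[k]); W=np.linspace(0,6.28,90)
P=np.array([proj(f,np.array([533.5+27*np.cos(w),157+27*np.sin(w),z])) for w in W for z in(50,79)]); print("pred x",P[:,0].min(),P[:,0].max(),"y",P[:,1].min(),P[:,1].max())
E
```

```text
gripper_width: 72.9
gripper_width: 91.0
gripper_width: 91.2
gripper_width: 91.1
grasp [534.3 156.  172.9] yaw 89.97 w 91.1 F [-0.  -0.4 -0.9] t 30.38
 now-axes mm [ 1.1 -0.8 97.9]  twist rad -0.001  after-twist-axes mm [ 1.  -0.8 97.9]
[ 287  206   70   74 1914]
pred x 286.3820156386485 357.80722107112837 y 202.74345186881445 278.26734162440573
```

```bash
python3 -m handwheel '[{"gripper":100,"travel":[0.0,0.0,0.032],"twist":0},{"gripper":100,"travel":[0,0,0.032],"twist":0},{"gripper":100,"travel":[0,0,0.032],"twist":0},{"gripper":45,"travel":[0,0,0],"twist":0},{"gripper":45,"travel":[0,0,0],"twist":0}]'|grep -E "pos|width" 
python3 -m handwheel '[{"gripper":40,"travel":[0,0,0],"twist":0},{"gripper":40,"travel":[0,0,0],"twist":0},{"gripper":40,"travel":[0,0,0],"twist":0},{"gripper":40,"travel":[0,0,0],"twist":0},{"gripper":40,"travel":[0,0,0],"twist":0}]' 30
python3 -m handwheel '[{"gripper":40,"travel":[0,0,-0.01],"twist":0},{"gripper":40,"travel":[0,0,-0.03],"twist":0},{"gripper":40,"travel":[0,0,-0.03],"twist":0},{"gripper":40,"travel":[0,0,-0.025],"twist":0},{"gripper":40,"travel":[0,0,0],"twist":0}]'
python3 -c "from h import *; go((452.5,-149,170),90)"
```

```text
ee_pos: [534.3, 155.1, 248.3]
gripper_width: 80.6
time_s: 31.27
ee_pos: [534.7, 156.4, 250.6]
ee_rot: [179.9, -0.0, 89.9]
force: [-1.4, -1.6, 6.7]
gripper_width: 52.9
time_s: 31.68
ee_pos: [535.7, 156.8, 350.3]
ee_rot: [179.4, -0.2, 90.0]
force: [1.3, -0.1, 0.0]
gripper_width: 53.2
grasp [537.7 157.3 178.3] yaw 89.95 w 53.2 F [ 1.3 -0.1  0. ] t 31.68
 now-axes mm [-306.4  -85.     6.4]  twist rad -0.001  after-twist-axes mm [-306.3  -85.2    8.3]
```

```bash
python3 -m handwheel '[{"gripper":40,"travel":[-0.0305,-0.0083,0],"twist":0},{"gripper":40,"travel":[-0.0305,-0.0083,0],"twist":0},{"gripper":40,"travel":[-0.0305,-0.0083,0],"twist":0},{"gripper":40,"travel":[-0.0305,-0.0083,0],"twist":0},{"gripper":40,"travel":[-0.0305,-0.0083,0],"twist":0}]' |tail -1
python3 -m handwheel '[{"gripper":40,"travel":[-0.0305,-0.0083,0],"twist":0},{"gripper":40,"travel":[-0.0305,-0.0083,0],"twist":0},{"gripper":40,"travel":[-0.0305,-0.0083,0],"twist":0},{"gripper":40,"travel":[-0.0305,-0.0083,0],"twist":0},{"gripper":40,"travel":[-0.0305,-0.0083,0],"twist":0}]' |tail -1
python3 -m handwheel '[{"gripper":40,"travel":[0,0,0],"twist":0},{"gripper":40,"travel":[0,0,0],"twist":0},{"gripper":40,"travel":[0,0,0],"twist":0}]' |tail -1
python3 -c "from tray import *; tray(452.5,-149,45)"
```

```text
gripper_width: 52.7
gripper_width: 52.9
gripper_width: 53.2
pin side [([493.0, -221.0], 0.89)]
pin top [([494.0, -217.0], 0.78)]
left wall outer y [np.float64(-105.0), np.float64(-105.0), np.float64(-102.7), np.float64(-100.5)] (first -90)
near wall outer x [np.float64(398.7), None, None, None] (first 385)
grasp [ 451.4 -147.5  172.1] yaw 90.04 w 53.4 F [ 0.4 -0.3 -1.5] t 32.97
 now-axes mm [ -1.5   1.1 127.1]  twist rad 0.001  after-twist-axes mm [ -1.5   1.1 127.1]
```

```bash
python3 -m handwheel '[{"gripper":40,"travel":[-0.001,0.001,0.033],"twist":0},{"gripper":40,"travel":[0,0,0.033],"twist":0},{"gripper":40,"travel":[0,0,0.033],"twist":0},{"gripper":40,"travel":[0,0,0.028],"twist":0},{"gripper":40,"travel":[0,0,0],"twist":0}]' |tail -1
python3 -m handwheel '[{"gripper":40,"travel":[0,0,0],"twist":0},{"gripper":40,"travel":[0,0,0],"twist":0},{"gripper":40,"travel":[0,0,0.001],"twist":0},{"gripper":40,"travel":[0,0,0],"twist":0}]' |grep -E "pos|force"
python3 -m handwheel '[{"gripper":40,"travel":[0,0,0.0015],"twist":0},{"gripper":40,"travel":[0,0,0],"twist":0}]' |grep -E "pos|force"
python3 -m handwheel '[{"gripper":40,"travel":[0,0,0.0015],"twist":0},{"gripper":40,"travel":[0,0,0],"twist":0}]' |grep -E "pos|force"
```

```text
gripper_width: 52.8
ee_pos: [452.7, -149.6, 217.6]
force: [-0.3, -0.0, -0.4]
ee_pos: [452.3, -149.6, 215.3]
force: [-0.7, 0.3, -0.6]
ee_pos: [452.1, -149.6, 213.2]
force: [0.3, -0.3, -2.0]
```

```bash
python3 -m handwheel '[{"gripper":40,"travel":[0,0,0.0015],"twist":0},{"gripper":40,"travel":[0,0,0],"twist":0}]' |grep -E "pos|force"
python3 -m handwheel '[{"gripper":40,"travel":[0,0,0.0015],"twist":0},{"gripper":40,"travel":[0,0,0],"twist":0}]' |grep -E "pos|force"
```

```text
ee_pos: [452.1, -149.6, 211.4]
force: [-0.2, 0.0, -0.5]
ee_pos: [452.2, -149.5, 211.0]
force: [-2.6, 1.5, 8.3]
```

```bash
python3 -m handwheel '[{"gripper":80,"travel":[0,0,0],"twist":0},{"gripper":80,"travel":[0,0,0],"twist":0},{"gripper":80,"travel":[0,0,0],"twist":0},{"gripper":80,"travel":[0,0,0],"twist":0},{"gripper":80,"travel":[0,0,-0.02],"twist":0}]'|tail -1 
python3 -m handwheel '[{"gripper":80,"travel":[0,0,-0.04],"twist":0},{"gripper":80,"travel":[0,0,-0.04],"twist":0},{"gripper":80,"travel":[0,0,-0.037],"twist":0},{"gripper":80,"travel":[0.027,0.0195,0],"twist":0},{"gripper":60,"travel":[0.027,0.0195,0],"twist":0}]'|tail -1 
python3 -m handwheel '[{"gripper":60,"travel":[0.027,0.0195,0],"twist":0},{"gripper":60,"travel":[0.027,0.0195,0],"twist":0},{"gripper":60,"travel":[0.027,0.0195,0],"twist":0},{"gripper":60,"travel":[0.027,0.0195,0],"twist":0},{"gripper":60,"travel":[0.027,0.0195,0],"twist":0}]'|tail -1 
python3 -m handwheel '[{"gripper":60,"travel":[0.017,0.0195,0],"twist":-0.096},{"gripper":60,"travel":[0,0,0],"twist":-0.096},{"gripper":60,"travel":[0,0,0],"twist":0},{"gripper":60,"travel":[0,0,0],"twist":0},{"gripper":60,"travel":[0,0,0],"twist":0}]'|tail -1 
python3 - <<'E'
from h import *
go((623.5,91,66),101)
f=env.grab_frame("wrist"); cv2.imwrite("pics/w10.png",f["frame"][:400:,100:580,::-1]); print("pred knob top",proj(f,np.array([623.5,91,73]))-[100,0])
h=cv2.cvtColor(f["frame"],cv2.COLOR_RGB2HSV);m=(((h[...,0]<6)|(h[...,0]>174))&(h[...,1]>150)&(h[...,2]>60)).astype(np.uint8)
n,l,st,ce=cv2.connectedComponentsWithStats(m)
for i in range(1,n):
  if st[i,4]>30:print(st[i],ce[i].round(1))
ft=env.grab_frame("top"); cv2.imwrite("pics/t10.png",cv2.resize(ft["frame"][200:360,340:500,::-1],None,fx=2.5,fy=2.5))
for t in("dial_grip","angle_table","lock_pivot","lock_knob"):
  fw=f
  for c,ff in(("wrist",f),("top",ft)):print(t,c,[(plane(ff,d["uv"],dict(dial_grip=60,angle_table=0).get(t,58)).round(1),round(d["confidence"],2)) for d in env.pinpoint(c,t)[:1]])
E
```

```text
gripper_width: 72.8
gripper_width: 68.7
gripper_width: 54.6
gripper_width: 54.7
grasp [607.8  55.8 174.9] yaw 100.8 w 54.7 F [-0.6 -0.2 -0.5] t 36.05
 now-axes mm [ 31.6  22.1 108.9]  twist rad -0.004  after-twist-axes mm [ 31.6  22.1 108.9]
pred knob top [252.42481228 203.52485282]
[343 181  21  25 387] [352.5 193.4]
[   0  191   76   51 1044] [ 35.7 216.8]
dial_grip wrist [(array([526.3, 195.7]), 0.34)]
dial_grip top [(array([507.1, 215.5]), 0.95)]
angle_table wrist [(array([508.5, 208.1]), 0.9)]
angle_table top [(array([512.7, 212.7]), 0.75)]
lock_pivot wrist [(array([613.4, 140.2]), 0.8)]
lock_pivot top [(array([616.2, 140.1]), 0.59)]
lock_knob wrist [(array([620.9,  96. ]), 0.68)]
lock_knob top [(array([623.8,  95.9]), 0.54)]
```

View pics/w10.png

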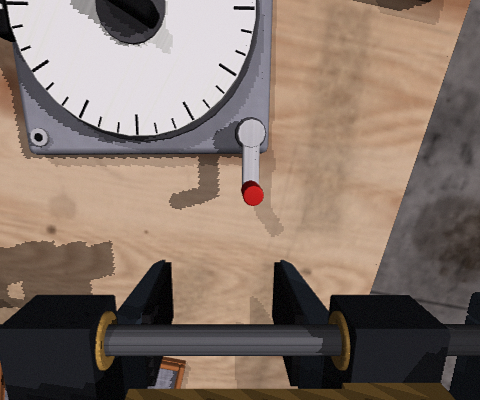

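View pics/t10.png

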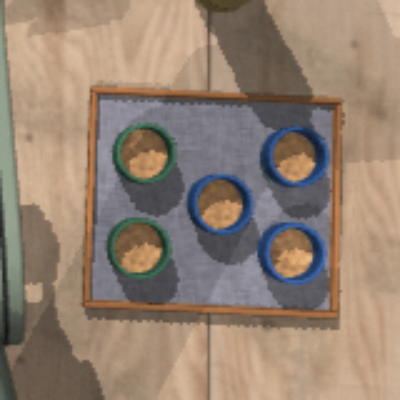

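All five cups stand upright in the tray. The knob's top disc is at about wrist pixel (353,196); computing its location.

```bash
python3 - <<'E'
from h import *
f=env.grab_frame("wrist")
k=plane(f,(353.3,195.5),73); p=plane(f,(351.5,132),58); print("knob",k,"pivot@58",p, "dir",np.degrees(np.arctan2(*(k-p)[::-1])))
print("axis grip top",plane(f,(231,13),71))
go((*k,66),101)
ft=env.grab_frame("top"); h=cv2.cvtColor(ft["frame"],cv2.COLOR_RGB2HSV);m=((h[...,0]<6)|(h[...,0]>174))&(h[...,1]>150)&(h[...,2]>60); m[:200]=0;m[235:]=0;ys,xs=np.nonzero(m);print("top cam knob",len(xs),xs.mean(),ys.mean(),plane(ft,(xs.mean(),ys.mean()),70))
E
```

```text
knob [623.50906074  97.46214516] pivot@58 [613.71583441 141.99401662] dir -77.59722709105884
axis grip top [519.46535256 199.62693994]
grasp [608.4  56.2 175.2] yaw 100.93 w 55.1 F [ 0.9 -1.   0.2] t 36.6
 now-axes mm [ 37.7  22.7 109.2]  twist rad -0.001  after-twist-axes mm [ 37.6  22.7 109.2]
top cam knob 0 nan nan [nan nan]<stdin>:6: RuntimeWarning: Mean of empty slice.
  ret = ret.dtype.type(ret / rcount)
```

```bash
python3 -m handwheel '[{"gripper":60,"travel":[0.0187,0.0113,0],"twist":0},{"gripper":60,"travel":[0.0187,0.0113,0],"twist":0},{"gripper":60,"travel":[0,0,0.036],"twist":0},{"gripper":60,"travel":[0,0,0.036],"twist":0},{"gripper":60,"travel":[0,0,0.035],"twist":0}]' 15 |tail -1
python3 -m handwheel '[{"gripper":10,"travel":[0,0,0],"twist":0},{"gripper":10,"travel":[0,0,0],"twist":0},{"gripper":10,"travel":[0,0,0],"twist":0},{"gripper":10,"travel":[0,0,0],"twist":0},{"gripper":10,"travel":[0,0,0],"twist":0}]' 15
python3 -m handwheel '[{"gripper":10,"travel":[0,0,0],"twist":0},{"gripper":10,"travel":[0,0,0],"twist":0},{"gripper":10,"travel":[0,0,0],"twist":0}]' 15
python3 -c "
from h import *; go((623.5,97,66),101)"
```

```text
gripper_width: 54.7
time_s: 37.48
ee_pos: [624.2, 97.3, 242.7]
ee_rot: [179.7, 0.0, 100.9]
force: [1.0, 0.2, -0.5]
gripper_width: 24.5
time_s: 37.73
ee_pos: [623.8, 97.2, 241.9]
ee_rot: [179.9, 0.0, 100.9]
force: [-1.0, -0.8, 6.7]
gripper_width: 15.3
grasp [624.2  97.2  69.9] yaw 100.94 w 15.3 F [-1.  -0.8  6.7] t 37.73
 now-axes mm [-0.1 -0.8  3.9]  twist rad -0.001  after-twist-axes mm [-0.1 -0.8  3.9]
```

The knob is gripped. Swinging in step with the lever: half first.

```bash
python3 -m handwheel '[{"gripper":10,"travel":[0,0.0027,0],"twist":-0.06},{"gripper":10,"travel":[0,0.0027,0],"twist":-0.06},{"gripper":10,"travel":[0,0.0027,0],"twist":-0.06},{"gripper":10,"travel":[0,0.0027,0],"twist":-0.06},{"gripper":10,"travel":[0,0.0027,0],"twist":-0.06}]'
python3 -m handwheel '[{"gripper":10,"travel":[0,0.0027,0],"twist":-0.06},{"gripper":10,"travel":[0,0.0027,0],"twist":-0.06},{"gripper":10,"travel":[0,0.0027,0],"twist":-0.06},{"gripper":10,"travel":[0,0.0027,0],"twist":-0.06},{"gripper":10,"travel":[0,0,0],"twist":0}]'
```

```text
time_s: 38.15
ee_pos: [636.5, 101.8, 241.9]
ee_rot: [179.9, -0.0, 118.3]
force: [-2.7, 1.7, 7.4]
gripper_width: 15.7
time_s: 38.57
ee_pos: [645.4, 108.2, 241.9]
ee_rot: [179.9, -0.0, 132.0]
force: [-2.8, 2.9, 7.2]
gripper_width: 15.9
```

```bash
python3 -m handwheel '[{"gripper":10,"travel":[0,0.0027,0],"twist":-0.06},{"gripper":10,"travel":[0,0.0027,0],"twist":-0.06},{"gripper":10,"travel":[0,0.0027,0],"twist":-0.06},{"gripper":10,"travel":[0,0.0027,0],"twist":-0.06},{"gripper":10,"travel":[0,0.0027,0],"twist":-0.06}]'|grep -E "pos|rot|force"
python3 -m handwheel '[{"gripper":10,"travel":[0,0.0027,0],"twist":-0.06},{"gripper":10,"travel":[0,0.0027,0],"twist":-0.06},{"gripper":10,"travel":[0,0.0027,0],"twist":-0.06},{"gripper":10,"travel":[0,0.0027,0],"twist":-0.06},{"gripper":10,"travel":[0,0.0027,0],"twist":-0.06}]'|grep -E "pos|rot|force"
python3 -m handwheel '[{"gripper":10,"travel":[0,0.0027,0],"twist":-0.06},{"gripper":10,"travel":[0,0,0],"twist":0}]'|grep -E "pos|rot|force"
python3 -m handwheel '[{"gripper":10,"travel":[0,0.0015,0],"twist":-0.03},{"gripper":10,"travel":[0,0,0],"twist":0}]'|grep -E "pos|rot|force"
```

```text
ee_pos: [653.7, 118.3, 241.8]
ee_rot: [179.9, -0.1, 149.2]
force: [-4.7, 1.8, 8.2]
ee_pos: [658.7, 130.5, 241.8]
ee_rot: [179.9, -0.1, 166.4]
force: [-5.4, 1.9, 10.4]
ee_pos: [659.3, 132.9, 241.8]
ee_rot: [-180.0, -0.2, 169.8]
force: [-5.8, 1.7, 9.1]
ee_pos: [659.3, 133.4, 241.7]
ee_rot: [-179.9, -0.2, 171.5]
force: [-7.5, -2.6, 9.5]
```

```bash
python3 -m handwheel '[{"gripper":10,"travel":[0,0.0015,0],"twist":0},{"gripper":10,"travel":[0,0,0],"twist":0}]'|grep -E "pos|rot|force"
python3 -m handwheel '[{"gripper":10,"travel":[0,0.0012,0],"twist":0},{"gripper":10,"travel":[0,0,0],"twist":0}]'|grep -E "pos|rot|force"
```

```text
ee_pos: [659.4, 133.9, 241.7]
ee_rot: [-179.7, -0.2, 171.4]
force: [-6.4, -6.2, 9.5]
ee_pos: [659.5, 134.3, 241.7]
ee_rot: [-179.6, -0.2, 171.5]
force: [-7.5, -9.4, 10.2]
```

The lever is at its released stop. Relaxing, letting go, and moving above the dial.

```bash
python3 -m handwheel '[{"gripper":10,"travel":[0,-0.003,0],"twist":0},{"gripper":45,"travel":[0,0,0],"twist":0},{"gripper":45,"travel":[0,0,0],"twist":0},{"gripper":45,"travel":[0,0,0],"twist":0},{"gripper":45,"travel":[0,0,-0.03],"twist":0}]'|tail -1
python3 -m handwheel '[{"gripper":60,"travel":[0,0,-0.04],"twist":0},{"gripper":60,"travel":[0,0,-0.04],"twist":0},{"gripper":60,"travel":[0,0,-0.02],"twist":0},{"gripper":60,"travel":[0.031,0.0115,0],"twist":0},{"gripper":60,"travel":[0.031,0.0115,0],"twist":0}]'|tail -1
python3 -m handwheel '[{"gripper":60,"travel":[0.031,0.0115,0],"twist":0},{"gripper":60,"travel":[0.031,0.0115,0],"twist":0},{"gripper":60,"travel":[0.031,0.0115,0],"twist":0},{"gripper":60,"travel":[0,0,0],"twist":0.105},{"gripper":60,"travel":[0,0,0],"twist":0.105}]'|tail -1
python3 -m handwheel '[{"gripper":60,"travel":[0,0,0],"twist":0},{"gripper":60,"travel":[0,0,0],"twist":0},{"gripper":60,"travel":[0,0,0],"twist":0}]'|tail -1
python3 - <<'E'
from h import *
go((514,213,68),159)
f=env.grab_frame("wrist"); cv2.imwrite("pics/w11.png",f["frame"][:,:,::-1]); print("axis71",proj(f,np.array([514,213,71])),"axis45",proj(f,np.array([514,213,45])))
E
```

```text
gripper_width: 38.8
gripper_width: 54.6
gripper_width: 54.8
gripper_width: 54.7
grasp [516.1 213.5 197.9] yaw 159.5 w 54.7 F [ 0.1  0.7 -0.8] t 41.57
 now-axes mm [  1.8  -1.2 129.9]  twist rad 0.009  after-twist-axes mm [  1.8  -1.2 129.9]
axis71 [321.01304415 232.83983515] axis45 [321.11193928 225.06125494]
```

View pics/w11.png

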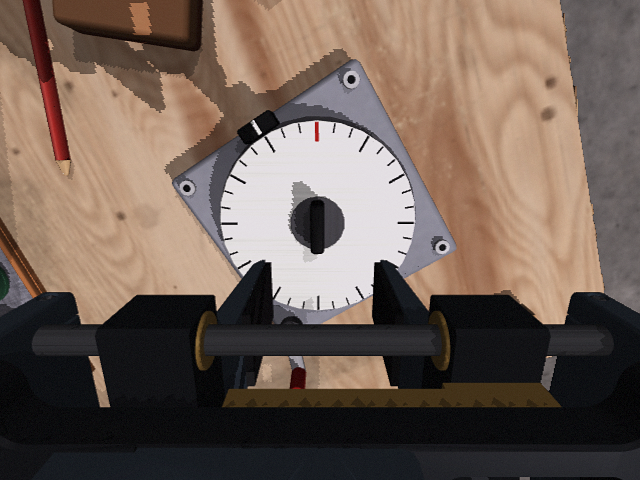

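```bash
cat > dial.py <<'E'
from h import *
from scipy.optimize import minimize
def dial(cam="wrist",c0=(513,214),show=None):
    f=env.grab_frame(cam); g=f["frame"]
    S=4; N=260 # rectified: S px/mm, +-130 mm at z=45
    v,u=np.mgrid[0:N*S,0:N*S]; X=c0[0]-130+u/S; Y=c0[1]-130+v/S
    E=np.linalg.inv(f["extrinsics"]); M=f["intrinsics"]@E[:3]; w=M@np.stack([X.ravel(),Y.ravel(),45+0*X.ravel(),1+0*X.ravel()]); w=(w[:2]/w[2]).reshape(2,N*S,N*S).astype(np.float32)
    r=cv2.remap(g,w[0],w[1],cv2.INTER_CUBIC).astype(float); h=cv2.cvtColor(r.clip(0,255).astype(np.uint8),cv2.COLOR_RGB2HSV)
    lum=r.mean(2)
    at=lambda im,p:cv2.remap(im.astype(np.float32),((p[...,0]-c0[0]+130)*S).astype(np.float32),((p[...,1]-c0[1]+130)*S).astype(np.float32),cv2.INTER_LINEAR)
    red=((h[...,0]<8)|(h[...,0]>172))&(h[...,1]>130)&(np.hypot(X-c0[0],Y-c0[1])<95)&(np.hypot(X-c0[0],Y-c0[1])>60)
    rp=np.array([X[red].mean(),Y[red].mean()]) if red.any() else None
    # centre: maximise tick comb contrast over centre and phase
    A=np.radians(np.arange(0,360,.25)); rad=np.array([79.,81,83,85])
    def prof(c):
        P=np.stack([c[0]+rad[:,None]*np.cos(A),c[1]+rad[:,None]*np.sin(A)],-1); return at(lum,P).mean(0)
    base=np.exp(-36j*A); best=None
    def cost(c):
        q=prof(c); q=q-cv2.GaussianBlur(q[None].astype(np.float32),(0,0),12)[0]; q=np.clip(-q,0,60); return -abs((q*base).sum())
    s=minimize(cost,c0,method="Nelder-Mead",options=dict(initial_simplex=[c0,(c0[0]+4,c0[1]),(c0[0],c0[1]+4)],xatol=.05)); c=s.x
    q=prof(c); q=np.clip(-(q-cv2.GaussianBlur(q[None].astype(np.float32),(0,0),12)[0]),0,60)
    ph=-np.degrees(np.angle((q*base).sum()))/36 # tick angle mod 10, world
    print("centre",c.round(2),"score",-s.fun.round(0),"tick phase mod10",round(ph%10,2), "red px",int(red.sum()))
    if rp is not None:
        a=np.degrees(np.arctan2(*(rp-c)[::-1])); a=ph+10*round((a-ph)/10) if abs((a-ph+5)%10-5)<3 else a; print("red angle raw",np.degrees(np.arctan2(*(rp-c)[::-1])).round(2),"snapped",round(a,2))
    # index: white in black block, radius 93..103, near base -x
    B=np.radians(np.arange(150,240,.2)); R2=np.arange(94,103.,1); P=np.stack([c[0]+R2[:,None]*np.cos(B),c[1]+R2[:,None]*np.sin(B)],-1)
    L=at(lum,P).mean(0); sat=at(h[...,1],P).mean(0)
    dark=L<70
    if dark.any():
        i0,i1=np.nonzero(dark)[0][[0,-1]]; seg=L[i0:i1+1]-np.median(L[i0:i1+1]); seg=np.clip(seg-30,0,None); ia=np.degrees((seg*B[i0:i1+1]).sum()/seg.sum()); print("block",np.degrees(B[[i0,i1]]).round(1),"index",ia.round(2))
        if rp is not None: print("READING",round((ia-a+180)%360-180,2),"sign chk: reading=red->index clockwise; dial CCW moves red angle up")
    if show: cv2.imwrite(show,cv2.resize(r[::-1].clip(0,255).astype(np.uint8)[:,:,::-1],(600,600)))
    return c
if __name__=="__main__":
    import sys; c=dial(*sys.argv[1:2]); go((*c,68),159.5)
E
python3 dial.py
```

```text
centre [516.23 217.18] score 4830.0 tick phase mod10 4.62 red px 814
red angle raw 165.8 snapped 164.62
block [165.  238.8] index 223.96
READING 59.34 sign chk: reading=red->index clockwise; dial CCW moves red angle up
grasp [516.1 213.3 197.9] yaw 159.44 w 54.7 F [ 0.6  0.1 -0. ] t 41.67
 now-axes mm [  1.3   3.7 129.9]  twist rad -0.001  after-twist-axes mm [  1.3   3.6 129.9]
```

```bash
python3 - <<'E'
s=open("dial.py").read()
a=s.index("    # centre: maximise"); b=s.index("    def prof(c)")
s=s[:a]+'''    hh=cv2.cvtColor(g,cv2.COLOR_RGB2HSV); m=((hh[...,1]<40)&(hh[...,2]>150)).astype(np.uint8); m[ymax:]=0
    m=cv2.morphologyEx(m,cv2.MORPH_CLOSE,np.ones((9,9))); k=max(cv2.findContours(m,0,1)[0],key=cv2.contourArea)[:,0]
    k=k[k[:,1]<ymax-6]; Q=np.array([plane(f,u,45) for u in k]); from scipy.optimize import least_squares as ls
    t=ls(lambda p:np.hypot(*(Q-p[:2]).T)-p[2],[*c0,90],loss="soft_l1",f_scale=1).x; c=t[:2]; print("rim fit",t.round(2))
    A=np.radians(np.arange(0,360,.25)); rad=np.array([79.,81,83,85]); base=np.exp(-36j*A)
'''+s[b:]
a=s.index("    base=np.exp(-36j*A); best"); b=s.index("    q=prof(c); q=np.clip(-(q-cv")
s=s[:a]+s[b:]
s=s.replace('"score",-s.fun.round(0),','').replace('show=None)','show=None,ymax=265)').replace("(ia-a+180)","(a-ia+180)").replace("np.arange(150,240,.2)","np.arange(176,207,.2)").replace(',"sign chk: reading=red->index clockwise; dial CCW moves red angle up"','')
s=s.replace('    dark=L<70','    print("idx prof",L[::5].round(0).astype(int).tolist()); dark=L<70')
open("dial.py","w").write(s)
E
python3 dial.py
```

```text
rim fit [514.16 212.65 103.32]
centre [514.16 212.65] tick phase mod10 0.17 red px 844
red angle raw 158.16 snapped 160.17
idx prof [69, 70, 68, 68, 70, 40, 12, 19, 17, 17, 14, 15, 16, 15, 13, 80, 169, 92, 11, 13, 11, 12, 13, 13, 16, 18, 50, 48, 51, 50, 54]
block [176.  206.8] index 188.56
READING -28.39
grasp [516.1 213.3 197.9] yaw 159.42 w 54.5 F [ 0.1 -0.2 -0.1] t 41.72
 now-axes mm [  1.6  -1.3 129.9]  twist rad -0.001  after-twist-axes mm [  1.6  -1.3 129.9]
```

```bash
python3 - <<'E'
s=open("dial.py").read()
a=s.index("    hh=cv2.cvtColor(g"); b=s.index("    A=np.radians(np.arange(0,360")
s=s[:a]+'''    def rim(p):
        T=np.radians(np.arange(0,360,1)); z=lambda d:np.stack([p[0]+(p[2]+d)*np.cos(T),p[1]+(p[2]+d)*np.sin(T)],-1)[None]
        vis=at(w[1],z(0))[0]<ymax; return -np.clip(at(lum,z(-1.5))[0]-at(lum,z(1.5))[0],0,120)[vis].mean()
    gr=min(((rim((c0[0]+i,c0[1]+j,rr)),i,j,rr) for i in range(-10,11,2) for j in range(-10,11,2) for rr in(88,89,90,91)))
    t=minimize(rim,[c0[0]+gr[1],c0[1]+gr[2],gr[3]],method="Nelder-Mead"); print("rim fit",t.x.round(2),round(t.fun,1)); c=t.x[:2]
'''+s[b:]
a=s.index("    dark=L<70"); b=s.index("        if rp is not None: print(\"READING")
s=s[:a]+'''    D=np.degrees(B); j=L[(D>184)&(D<200)].argmax()+int(np.sum(D<=184)); W=abs(D-D[j])<3; wt=np.clip(L-40,0,None)*W; ia=(wt*D).sum()/wt.sum(); print("index",ia.round(2))
    if 1:
'''+s[b:]
open("dial.py","w").write(s)
E
python3 dial.py
```

```text
rim fit [514.53 213.41 102.93]
centre [514.53 213.41] tick phase mod10 0.79 red px 815
red angle raw 160.88 snapped 160.79
idx prof [66, 68, 67, 65, 66, 63, 12, 17, 18, 19, 18, 22, 19, 21, 17, 12, 156, 155, 14, 19, 18, 19, 22, 21, 30, 27, 51, 55, 53, 55, 58]
block [176.  206.8] index 189.48
READING -28.68
grasp [516.1 213.3 197.9] yaw 159.41 w 55.1 F [-0.1  0.6  0.1] t 41.77
 now-axes mm [  1.4  -0.4 129.9]  twist rad -0.002  after-twist-axes mm [  1.5  -0.5 129.9]Traceback (most recent call last):
  File "<stdin>", line 9, in <module>
ValueError: substring not found
```

```bash
python3 - <<'E'
s=open("dial.py").read()
a=s.index("    hh=cv2.cvtColor(g"); b=s.index("    A=np.radians(np.arange(0,360")
s=s[:a]+'''    def rim(p):
        T=np.radians(np.arange(0,360,1)); z=lambda d:np.stack([p[0]+(p[2]+d)*np.cos(T),p[1]+(p[2]+d)*np.sin(T)],-1)[None]
        vis=at(w[1],z(0))[0]<ymax; return -np.clip(at(lum,z(-1.5))[0]-at(lum,z(1.5))[0],0,120)[vis].mean()
    gr=min(((rim((c0[0]+i,c0[1]+j,rr)),i,j,rr) for i in range(-10,11,2) for j in range(-10,11,2) for rr in(88,89,90,91)))
    t=minimize(rim,[c0[0]+gr[1],c0[1]+gr[2],gr[3]],method="Nelder-Mead"); print("rim fit",t.x.round(2),round(t.fun,1)); c=t.x[:2]
'''+s[b:]
a=s.index("    print(\"idx prof"); b=s.index("        if rp is not None: print(\"READING")
s=s[:a]+'''    D=np.degrees(B); j=L[(D>184)&(D<200)].argmax()+int(np.sum(D<=184)); W=abs(D-D[j])<3; wt=np.clip(L-40,0,None)*W; ia=(wt*D).sum()/wt.sum(); print("index",ia.round(2))
    if 1:
'''+s[b:]
open("dial.py","w").write(s)
E
python3 dial.py
```

```text
rim fit [509.84 210.32  89.16] -104.8
centre [509.84 210.32] tick phase mod10 9.56 red px 797
red angle raw 156.71 snapped 159.56
index 191.16
READING -31.6
grasp [516.  213.3 198. ] yaw 159.4 w 54.6 F [-0.1  0.1  0.9] t 41.82
 now-axes mm [  4.7  -5.  130. ]  twist rad -0.002  after-twist-axes mm [  4.7  -5.  130. ]
```

```bash
sed -i 's/    rp=np.array(\[X\[red\]/    n,l,st,_=cv2.connectedComponentsWithStats(red.astype(np.uint8)); red=(l==1+st[1:,4].argmax()) if n>1 else red\n    rp=np.array([X[red]/' dial.py
python3 -m handwheel '[{"gripper":60,"travel":[0.0046,-0.0048,0],"twist":0},{"gripper":60,"travel":[0,0,0.01],"twist":0},{"gripper":60,"travel":[0,0,0],"twist":0},{"gripper":60,"travel":[0,0,0],"twist":0}]' 12|tail -1
python3 dial.py
python3 - <<'E'
from h import *
f=env.grab_frame("wrist"); g=cv2.cvtColor(f["frame"],cv2.COLOR_RGB2GRAY)
for z,r in((45,0),(71,0)): print(proj(f,np.array([510,210.6,z])))
m=(g[150:262,270:370]<25).astype(np.uint8); n,l,st,ce=cv2.connectedComponentsWithStats(m)
for i in range(1,n):
    if st[i,4]>100: print(st[i]+[270,150,0,0,0],ce[i]+[270,150])
E
```

```text
gripper_width: 54.6
rim fit [509.66 210.21  89.18] -104.1
centre [509.66 210.21] tick phase mod10 9.58 red px 708
red angle raw 159.33 snapped 159.58
index 191.11
READING -31.53
grasp [509.6 210.5 187.7] yaw 159.39 w 54.6 F [0.4 1.1 0.2] t 42.2
 now-axes mm [ -0.3  -0.2 119.7]  twist rad -0.002  after-twist-axes mm [ -0.2  -0.3 119.7]
[322.73355429 230.43116335]
[322.76043773 238.9213966 ]
[314 208  16  54 704] [322.27130682 233.73579545]
```

The fit now agrees throughout: axis at (509.7,210.4), dial reading −31.5°. Descending on the bar and gripping it.

```bash
python3 -m handwheel '[{"gripper":60,"travel":[0,0,0.038],"twist":0},{"gripper":60,"travel":[0,0,0.038],"twist":0},{"gripper":60,"travel":[0,0,0.038],"twist":0},{"gripper":40,"travel":[0,0,0.006],"twist":0},{"gripper":30,"travel":[0,0,0],"twist":0}]' 12|grep -E "pos|force|width"
python3 -m handwheel '[{"gripper":10,"travel":[0,0,0],"twist":0},{"gripper":10,"travel":[0,0,0],"twist":0},{"gripper":10,"travel":[0,0,0],"twist":0},{"gripper":10,"travel":[0,0,0],"twist":0},{"gripper":10,"travel":[0,0,0],"twist":0}]' 12|grep -E "pos|force|width"
python3 -m handwheel '[{"gripper":8,"travel":[0,0,0],"twist":0},{"gripper":8,"travel":[0,0,0],"twist":0},{"gripper":8,"travel":[0,0,0],"twist":0}]' 12
```

```text
ee_pos: [509.6, 210.8, 238.7]
force: [-0.1, -0.1, 1.2]
gripper_width: 44.1
ee_pos: [510.0, 210.6, 241.0]
force: [-0.4, -0.8, 2.1]
gripper_width: 11.7
time_s: 43.33
ee_pos: [510.0, 210.6, 241.0]
ee_rot: [180.0, 0.1, 159.4]
force: [-1.3, -0.3, 5.6]
gripper_width: 11.9
```

```bash
python3 -m handwheel '[{"gripper":6,"travel":[0,0,0],"twist":0},{"gripper":6,"travel":[0,0,0],"twist":-0.1},{"gripper":6,"travel":[0,0,0],"twist":-0.1},{"gripper":6,"travel":[0,0,0],"twist":-0.1},{"gripper":6,"travel":[0,0,0],"twist":-0.1}]' 30|grep -E "pos|rot|force|width"
python3 -m handwheel '[{"gripper":6,"travel":[0,0,0],"twist":-0.1},{"gripper":6,"travel":[0,0,0],"twist":-0.1},{"gripper":6,"travel":[0,0,0],"twist":-0.1},{"gripper":6,"travel":[0,0,0],"twist":-0.1},{"gripper":6,"travel":[0,0,0],"twist":-0.1}]' |grep -E "pos|rot|force|width"
python3 -m handwheel '[{"gripper":6,"travel":[0,0,0],"twist":-0.1},{"gripper":6,"travel":[0,0,0],"twist":-0.1},{"gripper":6,"travel":[0,0,0],"twist":-0.1},{"gripper":6,"travel":[0,0,0],"twist":-0.1},{"gripper":6,"travel":[0,0,0],"twist":-0.1}]' |grep -E "pos|rot|force|width"
python3 -m handwheel '[{"gripper":6,"travel":[0,0,0],"twist":-0.1},{"gripper":6,"travel":[0,0,0],"twist":-0.097},{"gripper":6,"travel":[0,0,0],"twist":0},{"gripper":6,"travel":[0,0,0],"twist":0}]' |grep -E "pos|rot|force|width"
python3 -c "
from h import *;s=env.state();print(s['qpos'].round(1),s['torque'].round(2),s['ee_rot'])"
```

```text
ee_pos: [510.0, 210.3, 241.0]
ee_rot: [-180.0, 0.1, -177.4]
force: [-1.6, -2.5, 5.9]
gripper_width: 11.7
ee_pos: [510.1, 210.0, 241.0]
ee_rot: [-179.9, 0.0, -148.8]
force: [-0.3, -5.0, 5.9]
gripper_width: 11.9
ee_pos: [510.3, 209.7, 241.0]
ee_rot: [-179.8, -0.0, -120.1]
force: [1.9, -5.9, 5.3]
gripper_width: 11.5
ee_pos: [510.4, 209.6, 241.0]
ee_rot: [-179.8, -0.1, -109.0]
force: [0.9, -6.8, 5.2]
gripper_width: 11.6
[  21.2   25.1  105.5   -0.2   49.4 -139.7] [-0.62 -0.2   0.1 ] [-1.79832231e+02 -6.79163248e-02 -1.09037097e+02]
```

```bash
python3 -m handwheel '[{"gripper":40,"travel":[0,0,0],"twist":0},{"gripper":40,"travel":[0,0,0],"twist":0},{"gripper":40,"travel":[0,0,0],"twist":0},{"gripper":40,"travel":[0,0,0],"twist":0},{"gripper":50,"travel":[0,0,-0.03],"twist":0}]' 12 |tail -1
python3 -m handwheel '[{"gripper":60,"travel":[0,0,-0.04],"twist":0},{"gripper":60,"travel":[0,0,-0.04],"twist":0},{"gripper":60,"travel":[0,0,-0.01],"twist":0},{"gripper":60,"travel":[0,0,0],"twist":0},{"gripper":60,"travel":[0,0,0],"twist":0}]'|tail -1
python3 - <<'E'
from dial import *
f=env.grab_frame("wrist")
cv2.imwrite("pics/w12.png",f["frame"][:,:,::-1])
for c0 in((510,210.5),(513,213)): c=dial("wrist",c0,"pics/r12.png")
go((*c,68),251)
E
```

```text
gripper_width: 40.6
gripper_width: 54.5
rim fit [510.33 209.06  89.  ] -107.8
centre [510.33 209.06] tick phase mod10 0.98 red px 670
red angle raw -109.0 snapped -109.02
index 190.22
READING 60.75
rim fit [510.22 209.06  88.97] -108.4
centre [510.22 209.06] tick phase mod10 0.98 red px 712
red angle raw -108.92 snapped -109.02
index 190.23
READING 60.75
grasp [508.6 210.2 185.8] yaw -109.11 w 54.8 F [-0.9  0.5  0.3] t 45.9
 now-axes mm [  0.2  -2.4 117.8]  twist rad -0.002  after-twist-axes mm [  0.6  -1.9 117.8]
```

View pics/r12.png

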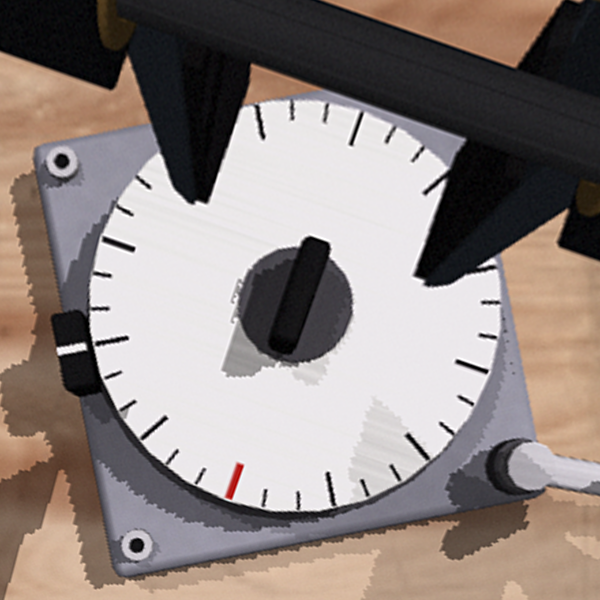

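The red mark is at (235,480), and the 60 tick at (112,342) lines up with the white index at (72,350) to within about half a degree. I'm refining the centre from the ticks to settle 59.9 vs 60.75.

```bash
cat > tick.py <<'E'
import dial as D
from dial import *
from scipy.optimize import least_squares as ls
def tick(cam="wrist",c=(510.3,209.1),red=251,idx=191,vis=None,R=np.arange(80,87.,1)):
    f=env.grab_frame(cam); lum=f["frame"].mean(2).astype(np.float32); E=np.linalg.inv(f["extrinsics"]); M=f["intrinsics"]@E[:3]
    def samp(c,r,a):
        r,a=np.meshgrid(r,np.radians(a),indexing="ij"); P=np.stack([c[0]+r*np.cos(a),c[1]+r*np.sin(a),45+0*r,1+0*r]).reshape(4,-1); q=M@P; q=(q[:2]/q[2]).reshape(2,*r.shape).astype(np.float32)
        return cv2.remap(lum,q[0],q[1],cv2.INTER_CUBIC).mean(0)
    c=np.array(c,float)
    for it in range(3):
        T=[]
        for k in range(36):
            a0=red-10*k; a=np.arange(a0-3.5,a0+3.5,.1); L=samp(c,R,a); b=np.median(L); wt=np.clip(b-L-15,0,None)
            if b<130 or wt.max()<25: continue
            T.append((k,a0,(wt*a).sum()/wt.sum()-a0))
        T=np.array(T); A=np.radians(T[:,1]); rm=R.mean()
        s=ls(lambda p:p[0]+np.degrees((-p[1]*np.sin(A)+p[2]*np.cos(A))/rm)-T[:,2],[0,0,0],loss="soft_l1",f_scale=.3)
        c+=s.x[1:]; 
    ph=red+s.x[0]
    a=np.arange(idx-4,idx+4,.1); L=samp(c,np.arange(94,102.,1),a); wt=np.clip(L-np.median(L)-30,0,None); ia=(wt*a).sum()/wt.sum()
    print(cam,"centre",c.round(2),"n",len(T),"rms",np.std(s.fun).round(2),"red",ph.round(2),"index",ia.round(2),"READING",(ph-ia).round(2))
if __name__=="__main__":
    tick(); tick()
E
python3 tick.py
```

```text
wrist centre [510.85 210.47] n 31 rms 0.37 red 250.93 index 190.97 READING 59.96
wrist centre [510.87 210.44] n 31 rms 0.37 red 250.92 index 190.95 READING 59.97
```

The reading is 59.96° by the tick fit. Now back to the lever knob, last held at (659.3,133.5).

```bash
python3 -m handwheel '[{"gripper":60,"travel":[0,0,0],"twist":0.116},{"gripper":60,"travel":[0,0,0],"twist":0.116},{"gripper":60,"travel":[0,0,0],"twist":0.116},{"gripper":60,"travel":[0,0,0],"twist":0.116},{"gripper":60,"travel":[0,0,0],"twist":0.116}]'|tail -1
python3 -m handwheel '[{"gripper":60,"travel":[0,0,0],"twist":0.116},{"gripper":60,"travel":[0,0,0],"twist":0.116},{"gripper":60,"travel":[0,0,0],"twist":0.116},{"gripper":60,"travel":[0,0,0],"twist":0.116},{"gripper":60,"travel":[0,0,0],"twist":0.116}]'|tail -1
python3 -m handwheel '[{"gripper":60,"travel":[0,0,0],"twist":0.116},{"gripper":60,"travel":[0,0,0],"twist":0.111},{"gripper":60,"travel":[-0.032,-0.0107,0],"twist":0},{"gripper":60,"travel":[-0.032,-0.0107,0],"twist":0},{"gripper":60,"travel":[-0.032,-0.0107,0],"twist":0}]'|tail -1
python3 -m handwheel '[{"gripper":60,"travel":[-0.032,-0.0107,0],"twist":0},{"gripper":60,"travel":[-0.032,-0.0107,0],"twist":0},{"gripper":60,"travel":[0,0,0],"twist":0},{"gripper":60,"travel":[0,0,0],"twist":0},{"gripper":60,"travel":[0,0,0],"twist":0}]'|tail -1
python3 - <<'E'
from h import *
go((659.3,133.5,68),171.5)
f=env.grab_frame("wrist"); h=cv2.cvtColor(f["frame"],cv2.COLOR_RGB2HSV);m=(((h[...,0]<6)|(h[...,0]>174))&(h[...,1]>150)&(h[...,2]>60)).astype(np.uint8)
n,l,st,ce=cv2.connectedComponentsWithStats(m)
for i in range(1,n):
  if st[i,4]>30:print(st[i],ce[i].round(1))
print(proj(f,np.array([659.3,133.5,73])))
E
```

```text
gripper_width: 54.6
gripper_width: 54.5
gripper_width: 54.8
gripper_width: 55.0
grasp [659.1 133.9 186.8] yaw 171.4 w 55.0 F [-0.   0.5 -0.7] t 47.67
 now-axes mm [ -0.6  -0.3 118.8]  twist rad -0.002  after-twist-axes mm [ -0.3  -0.4 118.8]
[278   4  21   9 102] [287.6   8.4]
[312 222  19  26 342] [321.7 236. ]
[321.84539531 240.23284964]
```

Knob is exactly where predicted. Descend, grip, and swing back.

```bash
python3 -m handwheel '[{"gripper":60,"travel":[0,0,0.039],"twist":0},{"gripper":60,"travel":[0,0,0.039],"twist":0},{"gripper":50,"travel":[0,0,0.038],"twist":0},{"gripper":40,"travel":[0,0,0],"twist":0},{"gripper":10,"travel":[0,0,0],"twist":0}]' 15 |tail -1
python3 -m handwheel '[{"gripper":10,"travel":[0,0,0],"twist":0},{"gripper":10,"travel":[0,0,0],"twist":0},{"gripper":10,"travel":[0,0,0],"twist":0},{"gripper":10,"travel":[0,0,0],"twist":0},{"gripper":10,"travel":[0,0,0],"twist":0}]' 15
python3 -m handwheel '[{"gripper":10,"travel":[0,0,0],"twist":0},{"gripper":10,"travel":[0,0,0],"twist":0}]' 15
python3 -m handwheel '[{"gripper":10,"travel":[0,-0.0027,0],"twist":0.06},{"gripper":10,"travel":[0,-0.0027,0],"twist":0.06},{"gripper":10,"travel":[0,-0.0027,0],"twist":0.06},{"gripper":10,"travel":[0,-0.0027,0],"twist":0.06},{"gripper":10,"travel":[0,-0.0027,0],"twist":0.06}]'|grep -E "pos|rot|force|width"
python3 -m handwheel '[{"gripper":10,"travel":[0,-0.0027,0],"twist":0.06},{"gripper":10,"travel":[0,-0.0027,0],"twist":0.06},{"gripper":10,"travel":[0,-0.0027,0],"twist":0.06},{"gripper":10,"travel":[0,-0.0027,0],"twist":0.06},{"gripper":10,"travel":[0,-0.0027,0],"twist":0.06}]'|grep -E "pos|rot|force|width"
```

```text
gripper_width: 37.3
time_s: 48.55
ee_pos: [660.7, 133.0, 247.3]
ee_rot: [-179.9, 0.3, 171.5]
force: [-0.5, -4.6, 6.2]
gripper_width: 15.4
time_s: 48.72
ee_pos: [660.7, 133.0, 247.2]
ee_rot: [-180.0, 0.3, 171.4]
force: [-0.8, -3.1, 7.5]
gripper_width: 15.5
ee_pos: [656.9, 120.4, 247.2]
ee_rot: [179.9, 0.2, 154.1]
force: [-2.5, -2.2, 7.1]
gripper_width: 15.4
ee_pos: [649.5, 109.1, 247.2]
ee_rot: [179.9, 0.2, 136.9]
force: [-1.6, -2.3, 7.5]
gripper_width: 15.3
```

```bash
python3 -m handwheel '[{"gripper":10,"travel":[0,-0.0027,0],"twist":0.06},{"gripper":10,"travel":[0,-0.0027,0],"twist":0.06},{"gripper":10,"travel":[0,-0.0027,0],"twist":0.06},{"gripper":10,"travel":[0,-0.0027,0],"twist":0.06},{"gripper":10,"travel":[0,-0.0027,0],"twist":0.06}]'|grep -E "pos|rot|force|width"
python3 -m handwheel '[{"gripper":10,"travel":[0,-0.0027,0],"twist":0.06},{"gripper":10,"travel":[0,-0.0027,0],"twist":0.06},{"gripper":10,"travel":[0,-0.0027,0],"twist":0.06},{"gripper":10,"travel":[0,-0.0027,0],"twist":0.06},{"gripper":10,"travel":[0,0,0],"twist":0}]'|grep -E "pos|rot|force|width"
python3 -m handwheel '[{"gripper":10,"travel":[0,-0.0020,0],"twist":0.04},{"gripper":10,"travel":[0,0,0],"twist":0}]'|grep -E "pos|rot|force|width"
```

```text
ee_pos: [639.1, 100.4, 247.2]
ee_rot: [179.9, 0.1, 119.7]
force: [-2.4, -2.8, 7.9]
gripper_width: 14.9
ee_pos: [628.9, 95.8, 247.2]
ee_rot: [179.9, 0.1, 106.0]
force: [-3.1, -3.2, 9.3]
gripper_width: 15.3
ee_pos: [627.2, 95.3, 247.2]
ee_rot: [179.9, 0.1, 103.8]
force: [-2.1, -3.0, 7.3]
gripper_width: 15.4
```

```bash
python3 -m handwheel '[{"gripper":10,"travel":[0,-0.0020,0],"twist":0.025},{"gripper":10,"travel":[0,0,0],"twist":0}]'|grep -E "pos|force"
python3 -m handwheel '[{"gripper":10,"travel":[0,-0.0020,0],"twist":0.02},{"gripper":10,"travel":[0,0,0],"twist":0}]'|grep -E "pos|force"
python3 -m handwheel '[{"gripper":10,"travel":[0,-0.0010,0],"twist":0},{"gripper":10,"travel":[0,0,0],"twist":0}]'|grep -E "pos|force"
python3 -m handwheel '[{"gripper":10,"travel":[0,-0.0010,0],"twist":0},{"gripper":10,"travel":[0,0,0],"twist":0}]'|grep -E "pos|force"
```

```text
ee_pos: [625.5, 94.9, 247.2]
force: [-1.9, -2.7, 6.8]
ee_pos: [623.9, 94.5, 247.2]
force: [-0.6, -3.6, 6.6]
ee_pos: [623.3, 94.4, 247.2]
force: [0.7, -1.3, 5.6]
ee_pos: [622.7, 94.3, 247.2]
force: [1.4, -2.9, 6.0]
```

```bash
python3 -m handwheel '[{"gripper":10,"travel":[0,-0.0015,0],"twist":0},{"gripper":10,"travel":[0,0,0],"twist":0}]'|grep -E "pos|force"
python3 -m handwheel '[{"gripper":10,"travel":[0,-0.0015,0],"twist":0},{"gripper":10,"travel":[0,0,0],"twist":0}]'|grep -E "pos|force"
python3 -m handwheel '[{"gripper":10,"travel":[0,-0.0015,0],"twist":0},{"gripper":10,"travel":[0,0,0],"twist":0}]'|grep -E "pos|force"
```

```text
ee_pos: [621.8, 94.1, 247.2]
force: [4.9, -1.6, 4.9]
ee_pos: [621.2, 94.0, 247.2]
force: [7.8, -1.5, 3.4]
ee_pos: [620.6, 93.9, 247.2]
force: [11.3, -0.9, 2.0]
```

At the locked stop (force rose to 11 N against 1 N lever friction). Relaxing, releasing and retreating, then the final check.

```bash
python3 -m handwheel '[{"gripper":10,"travel":[0,0.0035,0],"twist":0},{"gripper":45,"travel":[0,0,0],"twist":0},{"gripper":45,"travel":[0,0,0],"twist":0},{"gripper":45,"travel":[0,0,0],"twist":0},{"gripper":45,"travel":[0,0,0],"twist":0}]'|tail -1
python3 -m handwheel '[{"gripper":45,"travel":[0,0,-0.03],"twist":0},{"gripper":60,"travel":[0,0,-0.04],"twist":0},{"gripper":60,"travel":[0,0,-0.04],"twist":0},{"gripper":60,"travel":[0,0.0,-0.01],"twist":0},{"gripper":60,"travel":[-0.035,-0.02,0],"twist":0}]'|tail -1
python3 -m handwheel '[{"gripper":60,"travel":[0,0,0],"twist":0},{"gripper":60,"travel":[0,0,0],"twist":0},{"gripper":60,"travel":[0,0,0],"twist":0}]'|tail -1
python3 - <<'E'
from tick import *
f=env.grab_frame("wrist")
h=cv2.cvtColor(f["frame"],cv2.COLOR_RGB2HSV);m=(((h[...,0]<6)|(h[...,0]>174))&(h[...,1]>150)&(h[...,2]>60)).astype(np.uint8)
n,l,st,ce=cv2.connectedComponentsWithStats(m)
for i in range(1,n):
  if st[i,4]>30:
    u=(st[i,0]+st[i,2]/2-.5,st[i,1]+st[i,3]-st[i,2]/2-.5); print(st[i],plane(f,u,73).round(1),"dir from pivot",np.degrees(np.arctan2(*(plane(f,u,73)-[614.4,141.2])[::-1])).round(1))
go((510.5,210.5,190),101)
E
```

```text
gripper_width: 39.0
gripper_width: 55.2
gripper_width: 54.8
[190 102  11  18  69] [494.7 132.2] dir from pivot -175.7
[   0  179   88   57 1145] [381.6  50.7] dir from pivot -158.8
[342 179  21  24 340] [622.3  97.7] dir from pivot -79.7
grasp [607.3  56.5 191.4] yaw 101.22 w 54.5 F [-0.1  0.4  0.5] t 52.85
 now-axes mm [169.9 -65.    1.6]  twist rad 0.004  after-twist-axes mm [169.6 -65.7   1.4]
```

```bash
python3 -m handwheel '[{"gripper":60,"travel":[0.034,-0.013,0],"twist":0},{"gripper":60,"travel":[0.034,-0.013,0],"twist":0},{"gripper":60,"travel":[0.034,-0.013,0],"twist":0},{"gripper":60,"travel":[0.034,-0.013,0],"twist":0},{"gripper":60,"travel":[0.034,-0.013,0],"twist":0}]'|tail -1
python3 -m handwheel '[{"gripper":60,"travel":[0,0,0],"twist":0},{"gripper":60,"travel":[0,0,0],"twist":0},{"gripper":60,"travel":[0,0,0],"twist":0}]'|tail -1
python3 - <<'E'
from tick import *
tick(); tick()
f=env.grab_frame("wrist"); t=env.grab_frame("top"); s=env.grab_frame("side")
c=np.zeros((600,800,3),np.uint8); c[:300,:400]=cv2.resize(f["frame"][:360,80:560],(400,300)); c[:300,400:]=cv2.resize(t["frame"][150:390,190:510],(400,300)); c[300:,:400]=cv2.resize(s["frame"][120:360,200:520],(400,300))
cv2.imwrite("pics/fin.png",c[:,:,::-1]); go((510,210,190))
E
```

```text
gripper_width: 54.6
gripper_width: 54.5
wrist centre [510.7 210.4] n 30 rms 0.05 red 250.94 index 191.18 READING 59.76
wrist centre [510.71 210.4 ] n 30 rms 0.06 red 250.93 index 191.17 READING 59.76
grasp [511.3 209.4 191.9] yaw 101.14 w 55.0 F [-0.   0.3 -0. ] t 53.77
 now-axes mm [ 0.9 -1.2  1.9]  twist rad 0.0  after-twist-axes mm [ 0.9 -1.2  1.9]
```

View pics/fin.png

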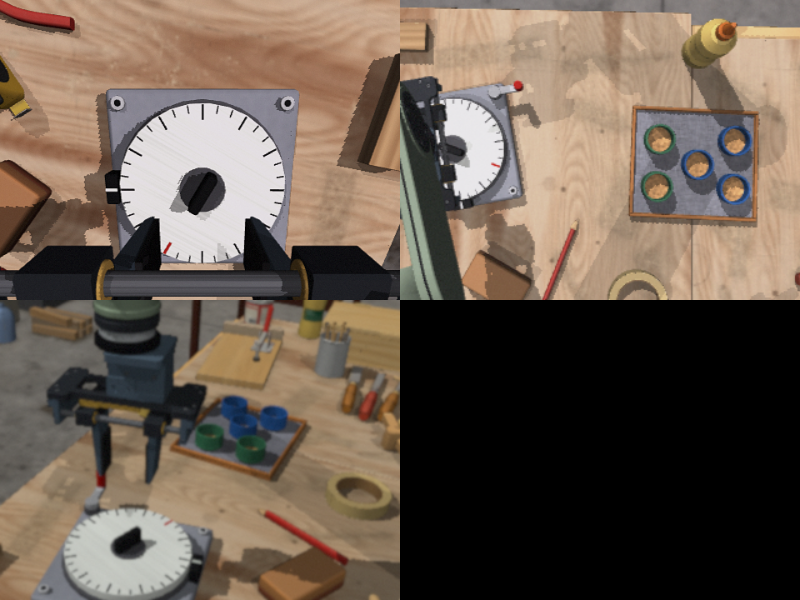

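The final picture shows all five cups upright in the tray, the bottle standing, the lever back at locked, and the dial's 60 tick at the index. The gripper is clear of everything.

```bash
python3 -c "
from workcell import env; print(env.job_done())"
```

```text
the job is handed in; nothing more can be done
None
```

I handed the job in at about 54 s of robot time; `env.job_done()` gives no verdict.

- **Cups:** I took three blue and two green cups off from the top down. All five stand upright on the tray floor, none stacked. The tray was knocked about 10–15 mm aside while I carried the second cup, so I measured it again and placed that cup and the later ones at corrected spots.
- **Lock lever, released:** I swung it through about 68° of its 68.8° travel until the force rose against the stop.
- **Dial:** I turned it from about −31.5°. The tick fit read 59.96° right after turning and 59.76° after locking. An earlier fit using the dial's rim gave 60.75°. I trusted the tick fit because it agrees with the tool's own rotation, and the last one left very little error.
- **Lock lever, locked:** I swung it back until the force reached 11 N against the stop. In the last picture the lever points along −79.7°, against about −78° at the start.

In the last picture the glue bottle is standing and the gripper, about 190 mm up, touches nothing. I saw no grip slip: the finger opening stayed steady in every check while holding something.

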